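Pack the sample bottles and clamp the transport box shut

ROBOT

A 6-joint arm with a two-finger parallel gripper is mounted at the origin on the work surface. World frame = base frame: x ahead of the robot, y to its left, z up, the work surface at z = 0. Lengths are in m, angles in rad, forces in N, time in s.
With the tool pointing down it reaches from about 0.425 to 0.95 m from the base axis. Payload 3.5 kg.
Tool frame: the origin (TCP) lies on the centre line of the jaws, within the pads' length; the fingertips stand 14 mm ahead of it and the grasp point (between the pads) lies 5 mm behind it (tips_ahead is the distance from the TCP to the fingertips, in m); y points along the fingers, z is the direction in which the jaws open and shut, and the axes are right-handed (so a half turn about y gives the same grasp; the last joint's range is limited). The gripper opens to 85 mm and grips with 20 to 120 N. Pads are 22 mm wide; open, the fingers measure 114 mm over their backs; the gripper's body (76 mm by 85 mm) begins 54 mm behind the grasp point. The pads swing forward as they close: fully open they stand 13 mm farther back than shut.
Start: joints at [1.105, 0.286, 1.577, -0, 1.279, -0.15], TCP at [0.21, 0.642, 0.245] pointing down, gripper open.
Joint ranges: [-2.77, 2.77], [-0.9, 2.22], [0.21, 2.48], [-1.53, 4.67], [0.24, 2.81], [-2.84, 2.84]. Speed limits (rad/s): [2.79, 2.79, 3.14, 3.14, 3.14, 3.14].

INTERFACE

Orientations are given as a unit quaternion [x, y, z, w].
In Python, from plant import get_state, read_camera, sign_off, tips_ahead gives the robot as it stands.
- The arm moves only by the tool send_rows, never from a script. Its argument "plan" is a list of rows, each a list of 2 entries, a list of its own where there are three numbers: the shift along the tool's x, y, z in units of 12 cm (1.0 is 12 cm), then the turn, a rotation vector about the tool's x, y, z in units of 360 degrees (1.0 is 360 degrees). In form: [[[tx, ty, tz], [rx, ry, rz]], ...]. A call has 1 to 12 rows; each row shifts and turns the commanded pose from where the row before left it, along the tool's axes as they then stand; what a row does not reach is not made up. A row lasts 1/10 s, in which the tool goes at most 50 mm and 8.59 degrees, less where a joint would pass 70% of its speed; a pose out of reach is approached as far as the arm can. A call with a number of a shift or a turn outside -1 to 1 is refused whole. A call with a gripper value outside its range is refused whole. "gripper" is the closure, from 0 (fully open) to 1 (shut), set as the call begins (left out, the last holds). The fingers move at their own pace and stop on an object; "grip_force" is the grip in N (left out, the last holds). Time passes only in rows, so rows that do not move let the fingers close. It gives the time, the measured TCP pose, the force and the opening at its end, in the units of the state.
- get_state(): the state, without advancing time (a new reading comes with each control period).
- read_camera(name): name is "scene" or "top" or "wrist"; returns a dict with "img" (384x512x3 uint8, blue, green, red), "fx", "fy", "cx", "cy" (pixels), "world_from_camera" (4x4, takes a point from camera to world coordinates); the wrist camera has in their place "mount" (4x4, takes a point from camera to tool coordinates, whose origin is the TCP and whose axes are the tool frame's). Camera axes: x right, y down, z forward; pixel columns grow to the right and rows downward; lengths in m; the calibration is good to about 2 mm. A picture is of the moment at which its call begins: read the wrist's pose just before it. There is no depth.
- sign_off(): hands the job in, once; it reports no verdict.
The state is a dict: "time": time; "qpos": joint angles; "dq": joint speeds; "joint_efforts": joint torques, N m; "eef_pos": TCP position; "tcp_rot": TCP orientation; "contact_force": force on the tool from outside, world axes, zero at the start; "wrist_torque": the same for the moment, N m; "opening": opening from 0.0 (shut) to 1.0 (fully open).
Only numpy, scipy, OpenCV 4.12 (cv2) and the standard library are available. Lean on these libraries where they do the work, as an engineer would, in place of code of your own. Each camera call takes 0.05 s, during which the arm holds its last target. There are 200 camera calls.

TASK

Close up the sample transport box: first stand the fallen bottle upright on the bench and let go of it, so that it can be taken again from above by its cap. Put it and the other loose bottle upright into the open grey box, side by side in one neat row with the bottle already there, squarely between the two low ribs on its floor; then lay the lid on so it sits fully down all round, and swing the clamp arm over until its pad is down on the lid. Leave the tape roll and the marker pen where they are.

Things in the scene. Friction and masses are not known exactly. Their poses are not given: they have to be found in the camera images.
- bottle_lying: White square sample bottle, 0.10 to 0.20 kg: body 52 x 52 mm, 66 mm high, sloping shoulder, round blue cap 38 mm across from 72 to 94 mm. Origin: centre of its base; z along its axis from base to cap, x and y square to its side faces. This one lies on a side face on the bench (axis 26 mm up) between box and lid, cap pointing to the left (within 45 degrees).
- bottle_standing: White square sample bottle, 0.10 to 0.20 kg: body 52 x 52 mm, 66 mm high, sloping shoulder, round blue cap 38 mm across from 72 to 94 mm. Origin: centre of its base; z along its axis from base to cap, x and y square to its side faces. This one stands on the bench between box and lid, nearer or farther than the fallen one.
- bottle_packed: White square sample bottle, 0.10 to 0.20 kg: body 52 x 52 mm, 66 mm high, sloping shoulder, round blue cap 38 mm across from 72 to 94 mm. Origin: centre of its base; z along its axis from base to cap, x and y square to its side faces. This one already stands in the box between the ribs at the clamp's end (about y = -60 mm in the box's frame).
- box: Open grey box fixed to the bench on the right: 156 (x) x 206 (y) x 112 mm high, walls and floor 8 mm. Origin: centre of underside, z up, y (long side) roughly to the robot's left. On its floor two ribs 10 mm high along y leave a 62 mm channel centred on x = 0, for a row of three bottles near y = -60, 0, 60 mm. Clamp bracket outside the -y end, y = -103 to -147 mm, 144 mm high.
- lid: Loose grey lid, 0.24 to 0.39 kg, flat on the bench at left: plate 164 (x) x 214 (y) mm, z = 8 to 18 mm; lip under it, z = 0 to 8 mm, 128 x 178 mm, fits inside the box walls with 6 mm play; black grip fin on top, 18 (x) x 70 (y) mm, z = 18 to 50 mm. Origin: centre of the lip's underside, z up; seated, it is 104 mm above the box's origin. Either way round fits.
- clamp (a joint): Angle of the steel clamp arm, rad: 0 = level over the box, pad on the seated lid; 1.57 = straight up; 1.85 = fully open, leaning away from the box. Starts at 1.4 to 1.75. Stiff friction hinge (0.12 N m) that stays where left; can be pushed over from its outer (-y) side with closed fingers.
- clamp_hinge (a point): Hinge axis of the clamp arm (parallel to the box's x), at x = 0, y = -130, z = 132 mm in the box's frame. The arm is a bar 80 mm long from here, 22 mm wide, 12 mm thick, centred on the axis, with a rubber pad 22 mm across on its underside at 50 mm. Down, it points along the box's +y.
- clamp_tip (a point): Free end of the clamp arm, 80 mm from the hinge, in the middle of the bar's thickness.
- tape_roll: White paper tape roll lying flat, 84 mm across, 24 mm high, beyond the box and bottles. Origin: centre of its underside.
- marker: Flat white marker pen with black cap, 140 mm long, 17 mm wide, 15 mm high, lying in front of the robot. Origin: underside, middle of the white barrel, 50 mm from its end; x towards the cap.

How it is judged:
By the outcome, as a careful person would: the job done as asked, in the order asked, and still so for the second after the job is handed in, with the robot touching nothing.
It also fails if it takes over 72 s, if anything falls off the work surface, if the arm or the gripper's body presses on something with over 40 N, if the wrist force passes 120 N, or if a joint passes its speed limit or range.

## Working session

There is one attempt and no reset: what is moved stays moved. The work goes in short steps, Python scripts to look and compute and a tool call to move; the robot and the scene stay as the last step left them, time stands still between calls to the robot, and variables do not carry over. Pictures are saved under pics/ and viewed, about 8 in all and at most 12, crops included, and the job is handed in when it is done.

Besides the shell and the picture viewer there is one more tool, called after "Call:" by a JSON object that holds its "method" and its "body". send_rows: Moves the arm, as the interface text tells. Its arguments: {"type":"object","properties":{"plan":{"type":"array"},"gripper":{"type":"number"},"grip_force":{"type":"number"}},"required":["plan"]}

```bash
ls; mkdir -p pics
python3 - <<'E'
from plant import *
import cv2,numpy as np
np.set_printoptions(precision=4,suppress=True)
s=get_state();print(s, tips_ahead if not callable(tips_ahead) else tips_ahead())
for n in ["scene","top"]:
    c=read_camera(n);cv2.imwrite(f"pics/{n}0.png",c["img"]);print(n,c["fx"],c["fy"],c["cx"],c["cy"]);print(c["world_from_camera"])
c=read_camera("wrist");print(c["mount"],c["fx"],c["cx"],c["cy"]);cv2.imwrite("pics/wrist0.png",c["img"])
E
```

```text
pics
{'time': 0.0, 'qpos': array([ 1.105 ,  0.2872,  1.5782, -0.    ,  1.2786, -0.15  ]), 'dq': array([-0.0008, -0.0013, -0.001 , -0.0011,  0.0016,  0.0004]), 'joint_efforts': array([  0.0002, -40.5992, -29.2617,  -0.0001,   0.0058,  -0.    ]), 'eef_pos': array([0.2093, 0.6411, 0.2439]), 'tcp_rot': array([ 0.6991, -0.1114,  0.1109, -0.6975]), 'contact_force': array([-0.0398,  0.0683, -0.3047]), 'wrist_torque': array([ 0.0257,  0.0232, -0.0432]), 'opening': 0.9923463494433045} 0.014
scene 435.15564194158947 435.15564194158947 260.55210898343773 190.97729347897004
[[-0.1584  0.6938 -0.7025  1.3535]
 [ 0.9873  0.1183 -0.1059  0.1185]
 [ 0.0097 -0.7104 -0.7038  0.895 ]
 [ 0.      0.      0.      1.    ]]
top 383.54780874220177 383.54780874220177 260.03694670009037 188.18029136976128
[[ 0.0241 -0.9927  0.1178  0.4306]
 [-0.9996 -0.0219  0.02   -0.0073]
 [-0.0172 -0.1183 -0.9928  1.2216]
 [ 0.      0.      0.      1.    ]]
[[-0.001   0.9611  0.2762 -0.0694]
 [ 0.0011 -0.2762  0.9611 -0.129 ]
 [ 1.      0.0013 -0.0008 -0.0004]
 [ 0.      0.      0.      1.    ]] 272.9280025129343 259.69630466297184 194.21176409203312
```

View pics/top0.png

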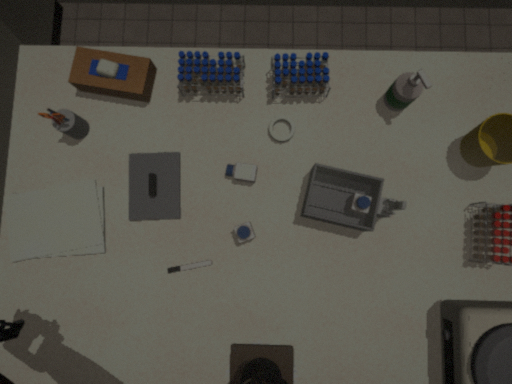

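View pics/scene0.png

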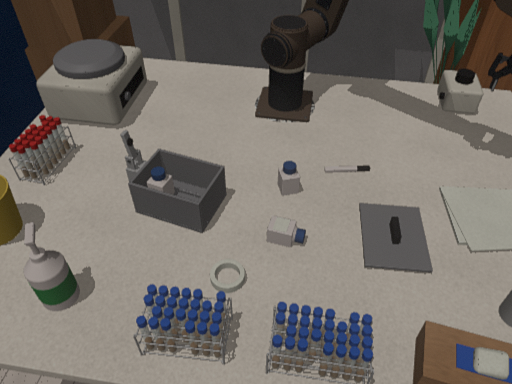

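```bash
cat > h.py <<'E'
from plant import *
import cv2,numpy as np
from scipy.spatial.transform import Rotation as R
np.set_printoptions(precision=4,suppress=True)
U,T=0.12,2*np.pi
def tcp():
    s=get_state(); return np.array(s["eef_pos"]),R.from_quat(s["tcp_rot"])
def cam(n,save=None):
    p,r=tcp(); c=read_camera(n)
    if n=="wrist":
        W=np.eye(4);W[:3,:3]=r.as_matrix();W[:3,3]=p;c["W"]=W@c["mount"]
    else: c["W"]=np.array(c["world_from_camera"])
    if save: cv2.imwrite(f"pics/{save}.png",c["img"])
    return c
def ray(c,uv,z):
    uv=np.atleast_2d(uv).astype(float);d=np.c_[(uv[:,0]-c["cx"])/c["fx"],(uv[:,1]-c["cy"])/c["fy"],np.ones(len(uv))]@c["W"][:3,:3].T
    o=c["W"][:3,3];return (o+d*((z-o[2])/d[:,2])[:,None])[:,:2]
def proj(c,P):
    P=(np.atleast_2d(P)-c["W"][:3,3])@c["W"][:3,:3];return np.c_[c["fx"]*P[:,0]/P[:,2]+c["cx"],c["fy"]*P[:,1]/P[:,2]+c["cy"]]
def blobs(m,amin=15):
    n,l,s,ce=cv2.connectedComponentsWithStats(m.astype(np.uint8)*255)
    return [(s[i,4],ce[i],l==i) for i in range(1,n) if s[i,4]>=amin]
def rect(m):
    cs,_=cv2.findContours(m.astype(np.uint8),cv2.RETR_EXTERNAL,cv2.CHAIN_APPROX_NONE);k=max(cs,key=cv2.contourArea);return k[:,0,:]
def mrect(xy):  # min-area rect in mm -> centre m, sizes mm, angle deg of long side
    (c,(w,h),a)=cv2.minAreaRect((np.array(xy)*1000).astype(np.float32))
    if w<h: a+=90
    return np.array(c)/1000,(max(w,h),min(w,h)),(a+90)%180-90
def down(psi):  # tool down, jaw axis (tool z) along world angle psi
    y=np.array([0,0,-1.]);z=np.array([np.cos(psi),np.sin(psi),0]);return R.from_matrix(np.c_[np.cross(y,z),y,z])
def go(P,Q,n=None):
    "rows from present pose to P,Q; prints each row"
    p,r=tcp();P=np.array(P,float);dr=(r.inv()*Q).as_rotvec()
    k=n or max(int(np.ceil(np.linalg.norm(P-p)/.045)),int(np.ceil(np.degrees(np.linalg.norm(dr))/8.2)),1)
    rows=[]
    for i in range(k):
        ri=r*R.from_rotvec(dr*i/k);rows.append([[round(float(v),3) for v in ri.inv().apply((P-p)/k)/U],[round(float(v),4) for v in dr/k/T]])
    print(k,"rows");
    for q in rows: print(q,end=",")
    print()
E
python3 - <<'E'
from h import *
p,r=tcp();print(p);print(r.as_matrix())
c=cam("top");I=c["img"];hsv=cv2.cvtColor(I,cv2.COLOR_BGR2HSV)
print("px",[ (q,I[q[1],q[0]]) for q in [(240,172),(170,200),(320,190),(153,185),(250,173),(362,202),(220,240)]])
blue=(hsv[...,0]>100)&(hsv[...,0]<130)&(hsv[...,1]>110)&(hsv[...,2]>40)
blue[:130]=0
for a,ce,m in blobs(blue,10): print("blue",a,ce,ray(c,ce,.094),ray(c,ce,.026))
v=I.max(2).astype(int); 
m=np.zeros_like(v,bool);m[140:230,115:195]=v[140:230,115:195]<110
for a,ce,mm in blobs(m,300): print("lid",a,mrect(ray(c,rect(mm),.018)))
m[:]=0;m[170:205,140:165]=v[170:205,140:165]<45
for a,ce,mm in blobs(m,20): print("fin",a,mrect(ray(c,rect(mm),.05)))
m[:]=0;m[155:240,290:420]=v[155:240,290:420]<115
for a,ce,mm in blobs(m,300): print("box",a,mrect(ray(c,rect(mm),.112)))
E
```

```text
[0.2094 0.6412 0.2442]
[[ 0.9506 -0.0009  0.3106]
 [-0.3106 -0.0017  0.9506]
 [-0.0003 -1.     -0.0019]]
px [((240, 172), array([ 95, 104, 105], dtype=uint8)), ((170, 200), array([60, 62, 65], dtype=uint8)), ((320, 190), array([65, 68, 69], dtype=uint8)), ((153, 185), array([22, 24, 22], dtype=uint8)), ((250, 173), array([ 97, 107, 107], dtype=uint8)), ((362, 202), array([61, 46, 37], dtype=uint8)), ((220, 240), array([ 93, 104, 108], dtype=uint8))]
lid 7197 (array([0.58  , 0.3548]), (291.2552795410156, 255.9390411376953), 2.550081253051758)
fin 186 (array([0.5725, 0.3493]), (75.27094268798828, 21.820636749267578), 3.3509364128112793)
box 11050 (array([ 0.5439, -0.2608]), (377.9991455078125, 244.87252807617188), -88.82532691955566)
```

Run:
```python
from h import *
c=cam("top")
print(ray(c,[(240,172),(244,232)],.026),ray(c,(244,232),.094),ray(c,(342,197),.1))
go([.46,.02,.26],down(np.pi/2),15)
```

```text
[[0.6226 0.0813]
 [0.4346 0.0632]] [[0.4344 0.0592]] [[ 0.543  -0.2252]]
15 rows
[[0.24, -0.008, -0.285], [0.0, -0.0034, -0.0]],[[0.233, -0.008, -0.29], [0.0, -0.0034, -0.0]],[[0.227, -0.008, -0.295], [0.0, -0.0034, -0.0]],[[0.221, -0.008, -0.299], [0.0, -0.0034, -0.0]],[[0.215, -0.008, -0.304], [0.0, -0.0034, -0.0]],[[0.208, -0.008, -0.309], [0.0, -0.0034, -0.0]],[[0.202, -0.008, -0.313], [0.0, -0.0034, -0.0]],[[0.195, -0.008, -0.317], [0.0, -0.0034, -0.0]],[[0.188, -0.008, -0.321], [0.0, -0.0034, -0.0]],[[0.182, -0.008, -0.325], [0.0, -0.0034, -0.0]],[[0.175, -0.008, -0.329], [0.0, -0.0034, -0.0]],[[0.168, -0.008, -0.332], [0.0, -0.0034, -0.0]],[[0.161, -0.008, -0.336], [0.0, -0.0034, -0.0]],[[0.154, -0.008, -0.339], [0.0, -0.0034, -0.0]],[[0.146, -0.009, -0.342], [0.0, -0.0034, -0.0]],
```

Call:
{"method": "send_rows", "body": {"plan": [[[0.24,-0.01,-0.285],[0,-0.0034,0]],[[0.233,-0.01,-0.29],[0,-0.0034,0]],[[0.227,-0.01,-0.295],[0,-0.0034,0]],[[0.22,-0.01,-0.3],[0,-0.0034,0]],[[0.215,-0.01,-0.304],[0,-0.0034,0]],[[0.208,-0.01,-0.309],[0,-0.0034,0]],[[0.202,-0.01,-0.313],[0,-0.0034,0]],[[0.195,-0.01,-0.317],[0,-0.0034,0]],[[0.188,-0.01,-0.321],[0,-0.0034,0]],[[0.182,-0.01,-0.325],[0,-0.0034,0]]]}}

```text
time: 1.25
eef_pos: [0.3773, 0.2258, 0.2576]
tcp_rot: [-0.706, 0.035, -0.036, 0.706]
contact_force: [0.3, 0.1, 0.7]
opening: 1.001
```

Call:
{"method": "send_rows", "body": {"plan": [[[0.175,0,-0.329],[0,-0.0034,0]],[[0.168,0,-0.332],[0,-0.0034,0]],[[0.161,0,-0.336],[0,-0.0034,0]],[[0.154,0,-0.34],[0,-0.0034,0]],[[0.146,0,-0.342],[0,-0.0034,0]],[[0,0,0],[0,0,0]],[[0,0,0],[0,0,0]]]}}

```text
time: 1.95
eef_pos: [0.4614, 0.0198, 0.2572]
tcp_rot: [-0.707, -0.0, 0.001, 0.707]
contact_force: [-0.1, 0.7, 0.2]
opening: 1.004
```

Run:
```python
from h import *
c=cam("wrist","w1");p,r=tcp();print(get_state()["time"],p,r.as_matrix()[:,2],get_state()["qpos"])
```

```text
2.0 [0.4611 0.0208 0.2571] [-0.0039  1.      0.0006] [-0.1757 -0.2114  2.0677  0.0005  1.286  -1.7505]
```

View pics/w1.png

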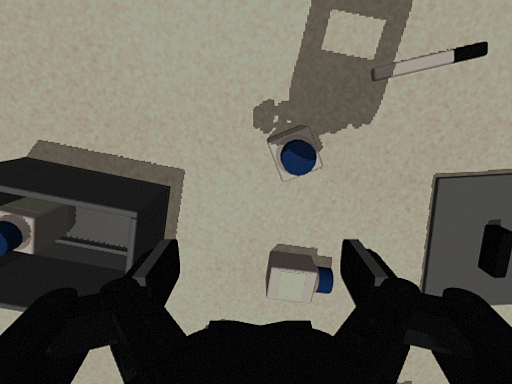

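Run:
```python
from h import *
I=cv2.imread("pics/w1.png")
A=cv2.resize(I[235:315,250:350],None,fx=4,fy=4,interpolation=cv2.INTER_CUBIC)
B=cv2.resize(I[115:195,250:350],None,fx=4,fy=4,interpolation=cv2.INTER_CUBIC)
cv2.imwrite("pics/w1c.png",np.clip(np.hstack([A,B]).astype(float)*1.5,0,255))
hsv=cv2.cvtColor(I,cv2.COLOR_BGR2HSV)
for q in [(292,287),(292,258),(240,250),(280,130),(290,140),(300,177),(200,100),(330,280)]: print(q,I[q[1],q[0]],hsv[q[1],q[0]])
```

```text
(292, 287) [141 164 164] [ 30  36 164]
(292, 258) [49 55 59] [18 43 59]
(240, 250) [133 149 162] [ 17  46 162]
(280, 130) [80 90 97] [18 45 97]
(290, 140) [70 76 81] [16 35 81]
(300, 177) [148 168 169] [ 29  32 169]
(200, 100) [140 162 162] [ 30  35 162]
(330, 280) [61 33 16] [109 188  61][ WARN:0@0.088] global loadsave.cpp:1063 imwrite_ Unsupported depth image for selected encoder is fallbacked to CV_8U.
```

View pics/w1c.png

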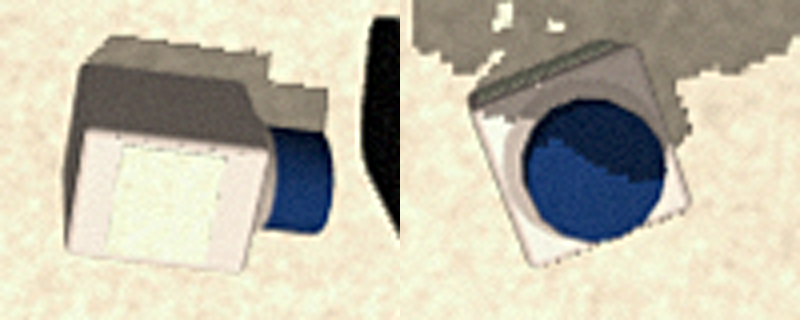

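```bash
cat >> h.py <<'E'
def quad(c,uv,z):
    P=ray(c,uv,z);ctr=P.mean(0);e=np.roll(P,-1,0)-P
    print("ctr",ctr,"sides mm",np.linalg.norm(e,axis=1)*1000,"ang",np.degrees(np.arctan2(e[:,1],e[:,0])));return ctr,P
E
python3 - <<'E'
from h import *
c=cam("wrist")
quad(c,[(271,267),(317.5,272.5),(310.7,303),(267,297)],.052)
quad(c,[(267.5,141.2),(308,125.7),(322.5,167.5),(283.2,181.5)],.066)
hsv=cv2.cvtColor(c["img"],cv2.COLOR_BGR2HSV);b=(hsv[...,0]>100)&(hsv[...,0]<125)&(hsv[...,1]>130)
for a,ce,m in blobs(b,50):
    print(a,ce,ray(c,ce,.094),mrect(ray(c,rect(m),.094)),ray(c,ce,.026))
t=cam("top");h2=cv2.cvtColor(t["img"],cv2.COLOR_BGR2HSV);b=(h2[...,0]>95)&(h2[...,0]<130)&(h2[...,1]>90);b[:140]=0;b[260:]=0
for a,ce,m in blobs(b,12):print("top",a,ce,ray(t,ce,.094),ray(t,ce,.026))
v=t["img"].max(2)
for nm,(x0,x1,y0,y1),z,th in [("lid",(115,195,140,230),.018,80),("box",(290,420,155,240),.112,85)]:
    m=np.zeros(v.shape,bool);m[y0:y1,x0:x1]=v[y0:y1,x0:x1]<th
    for a,ce,mm in blobs(m,300): print(nm,a,mrect(ray(t,rect(mm),z)))
cv2.imwrite("pics/t1.png",cv2.resize(t["img"][150:245,290:415],None,fx=5,fy=5,interpolation=cv2.INTER_CUBIC))
E
```

```text
ctr [0.6202 0.0657] sides mm [65.1811 50.1587 63.6921 48.4965] ang [ 82.6993  -7.6025 -98.8099 174.1725]
ctr [0.4346 0.0616] sides mm [49.1407 51.9622 49.2831 51.5526] ang [ 110.9979   22.3859  -69.4746 -157.7596]
952 [297.2647 157.334 ] [[0.4339 0.0602]] (array([0.4344, 0.0605]), (37.70637130737305, 35.53195571899414), 1.510607123374939) [[0.4438 0.0696]]
522 [  8.1188 236.7165] [[ 0.5282 -0.2728]] (array([ 0.5324, -0.2716]), (46.174285888671875, 22.64621925354004), -14.395042419433594) [[ 0.56   -0.3408]]
331 [324.1269 280.0816] [[0.5841 0.0995]] (array([0.5835, 0.0992]), (35.22462463378906, 18.26291847229004), 1.3788591623306274) [[0.629  0.1181]]
top 34 [229.1176 169.3235] [[0.619 0.109]] [[0.6304 0.116 ]]
top 89 [363.1685 201.618 ] [[ 0.5314 -0.2883]] [[ 0.5375 -0.3052]]
lid 3391 (array([0.5746, 0.3532]), (215.13673400878906, 161.6322784423828), 3.707690715789795)
box 5046 (array([ 0.5239, -0.2456]), (296.4145812988281, 185.97532653808594), 78.26344299316406)
```

View pics/t1.png

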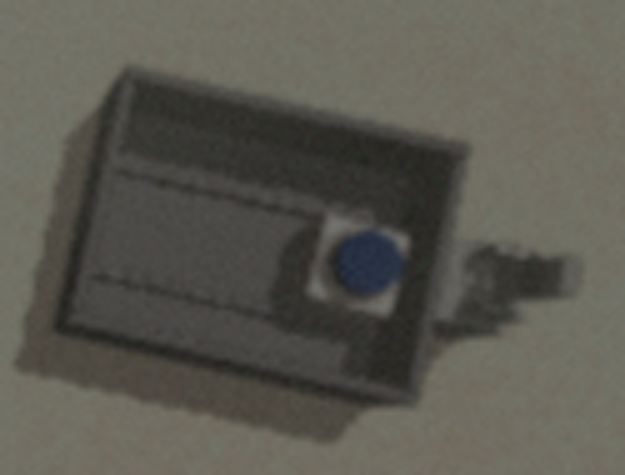

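```bash
cat >> h.py <<'E'
def axes(d,z): # tool y along d, tool z along z
    d=np.array(d,float);z=np.array(z,float);d/=np.linalg.norm(d);z/=np.linalg.norm(z);return R.from_matrix(np.c_[np.cross(d,z),d,z])
A=np.radians(82);a=np.array([np.cos(A),np.sin(A),0]);nn=np.array([np.sin(A),-np.cos(A),0]);Z=np.array([0,0,1.])
t=np.radians(35);d0=-a*np.sin(t)-Z*np.cos(t);d1=a*np.cos(t)-Z*np.sin(t)
E
python3 - <<'E'
from h import *
tc=cam("top");quad(tc,np.array([(127,67),(467,145),(413,405),(60,330)])/5+[290-.4,150-.4],.112)
base=np.array([.6202,.0657,0])-.033*a
G=base+.040*a+.030*Z; P=G+.005*d0;print(P,P-.14*d0)
go(P-.14*d0,axes(d0,nn))
E
```

```text
ctr [ 0.5427 -0.2254] sides mm [201.8596 154.5683 205.6955 159.2527] ang [-101.9824  167.756    79.3053  -13.5979]
[0.6208 0.0698 0.0259] [0.632  0.1493 0.1406]
13 rows
[[0.11, 0.075, 0.081], [-0.0064, 0.0203, -0.0055]],[[0.096, 0.075, 0.097], [-0.0064, 0.0203, -0.0055]],[[0.08, 0.074, 0.111], [-0.0064, 0.0203, -0.0055]],[[0.063, 0.071, 0.124], [-0.0064, 0.0203, -0.0055]],[[0.044, 0.068, 0.133], [-0.0064, 0.0203, -0.0055]],[[0.024, 0.064, 0.14], [-0.0064, 0.0203, -0.0055]],[[0.004, 0.059, 0.144], [-0.0064, 0.0203, -0.0055]],[[-0.017, 0.052, 0.146], [-0.0064, 0.0203, -0.0055]],[[-0.037, 0.046, 0.144], [-0.0064, 0.0203, -0.0055]],[[-0.056, 0.038, 0.14], [-0.0064, 0.0203, -0.0055]],[[-0.075, 0.031, 0.133], [-0.0064, 0.0203, -0.0055]],[[-0.092, 0.022, 0.123], [-0.0064, 0.0203, -0.0055]],[[-0.108, 0.014, 0.111], [-0.0064, 0.0203, -0.0055]],
```

Call:
{"method": "send_rows", "body": {"plan": [[[0.11,0.075,0.081],[-0.0064,0.0203,-0.0055]],[[0.096,0.075,0.097],[-0.0064,0.0203,-0.0055]],[[0.08,0.074,0.111],[-0.0064,0.0203,-0.0055]],[[0.063,0.071,0.124],[-0.0064,0.0203,-0.0055]],[[0.044,0.068,0.133],[-0.0064,0.0203,-0.0055]],[[0.024,0.064,0.14],[-0.0064,0.0203,-0.0055]],[[0.004,0.059,0.144],[-0.0064,0.0203,-0.0055]],[[-0.017,0.052,0.146],[-0.0064,0.0203,-0.0055]],[[-0.037,0.046,0.144],[-0.0064,0.0203,-0.0055]],[[-0.056,0.038,0.14],[-0.0064,0.0203,-0.0055]],[[-0.075,0.031,0.133],[-0.0064,0.0203,-0.0055]],[[-0.092,0.022,0.123],[-0.0064,0.0203,-0.0055]]]}}

```text
time: 3.35
eef_pos: [0.619, 0.1402, 0.1492]
tcp_rot: [0.63, -0.349, 0.612, -0.327]
contact_force: [-0.2, -0.2, 1.0]
opening: 1.001
```

Call:
{"method": "send_rows", "body": {"plan": [[[-0.108,0.014,0.111],[-0.0064,0.0203,-0.0055]],[[0,0,0],[0,0,0]],[[0,0,0],[0,0,0]]]}}

```text
time: 3.65
eef_pos: [0.6316, 0.1488, 0.1399]
tcp_rot: [0.604, -0.37, 0.647, -0.282]
contact_force: [-0.7, -0.6, -0.0]
opening: 1.003
```

Run:
```python
from h import *
print(get_state()["qpos"],get_state()["time"]);p,r=tcp();print(p,r.as_matrix()[:,1],d0,r.as_matrix()[:,2],nn)
base=np.array([.6202,.0657,0])-.033*a
P=base+.040*a+.030*Z+.005*d0
go(P,axes(d0,nn))
c=cam("wrist","w2")
```

```text
[ 0.2663  0.4991  1.5796 -0.566   1.3703  0.6072] 3.65
[0.6316 0.1488 0.1399] [-0.0819 -0.567  -0.8196] [-0.0798 -0.568  -0.8192] [ 0.9904 -0.1381 -0.0035] [ 0.9903 -0.1392  0.    ]
4 rows
[[-0.0, 0.29, 0.001], [0.0001, 0.0001, -0.0]],[[-0.0, 0.29, 0.001], [0.0001, 0.0001, -0.0]],[[-0.0, 0.29, 0.001], [0.0001, 0.0001, -0.0]],[[-0.0, 0.29, 0.001], [0.0001, 0.0001, -0.0]],
```

View pics/w2.png

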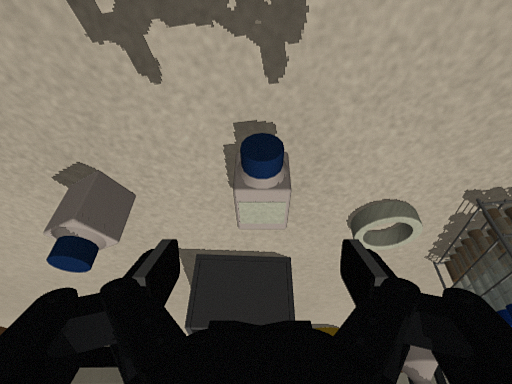

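Call:
{"method": "send_rows", "body": {"plan": [[[0,0.29,0.001],[0,0,0]],[[0,0.29,0.001],[0,0,0]],[[0,0.29,0.001],[0,0,0]],[[0,0.29,0.001],[0,0,0]],[[0,0,0],[0,0,0]]]}}

```text
time: 4.2
eef_pos: [0.6172, 0.0661, 0.0234]
tcp_rot: [0.605, -0.372, 0.646, -0.279]
contact_force: [-0.9, -0.7, -0.1]
opening: 1.001
```

Call:
{"method": "send_rows", "body": {"plan": [[[0,0,0],[0,0,0]],[[0,0,0],[0,0,0]],[[0,0,0],[0,0,0]],[[0,0,0],[0,0,0]],[[0,0,0],[0,0,0]],[[0,0,0],[0,0,0]],[[0,0,0],[0,0,0]],[[0,0,0],[0,0,0]]], "gripper": 1, "grip_force": 50}}

```text
time: 5.0
eef_pos: [0.6234, 0.0698, 0.0295]
tcp_rot: [0.601, -0.37, 0.649, -0.283]
contact_force: [-0.3, 2.8, 6.7]
opening: 0.602
```

Run:
```python
from h import *
p,r=tcp();M=r.as_matrix();print(p,M[:,1],d0,M[:,2],nn)
B=np.array([.62,.12,0]);P1=B+.0404*Z-.0076*a+.005*d1
print(P1)
# use actual grasp orientation rotated by exactly 90deg about horizontal jaw axis
rot=R.from_rotvec(np.cross(a,Z)*np.pi/2);Q=rot*r;print(Q.as_matrix()[:,1],d1)
print("lift",r.inv().apply([0,.01,.08])/2/U)
import h
P0=p+np.array([0,.01,.08]);h.tcp=lambda:(P0,r)
go(P1+.04*Z,Q,12)
```

```text
[0.6234 0.0698 0.0295] [-0.0776 -0.5667 -0.8202] [-0.0798 -0.568  -0.8192] [ 0.9901 -0.1404  0.0033] [ 0.9903 -0.1392  0.    ]
[0.6195 0.1165 0.0375]
[ 0.1161  0.812  -0.572 ] [ 0.114   0.8112 -0.5736]
lift [ 0.1568 -0.297  -0.0047]
12 rows
[[-0.033, 0.004, -0.006], [-0.0001, 0.0, 0.0208]],[[-0.032, 0.008, -0.006], [-0.0001, 0.0, 0.0208]],[[-0.031, 0.012, -0.006], [-0.0001, 0.0, 0.0208]],[[-0.029, 0.016, -0.006], [-0.0001, 0.0, 0.0208]],[[-0.027, 0.02, -0.006], [-0.0001, 0.0, 0.0208]],[[-0.024, 0.023, -0.006], [-0.0001, 0.0, 0.0208]],[[-0.021, 0.026, -0.006], [-0.0001, 0.0, 0.0208]],[[-0.017, 0.029, -0.006], [-0.0001, 0.0, 0.0208]],[[-0.013, 0.031, -0.006], [-0.0001, 0.0, 0.0208]],[[-0.009, 0.032, -0.006], [-0.0001, 0.0, 0.0208]],[[-0.005, 0.033, -0.006], [-0.0001, 0.0, 0.0208]],[[-0.0, 0.033, -0.006], [-0.0001, 0.0, 0.0208]],
```

Call:
{"method": "send_rows", "body": {"plan": [[[0.105,-0.198,-0.003],[0,0,0]],[[0.105,-0.198,-0.003],[0,0,0]],[[0.105,-0.198,-0.003],[0,0,0]]]}}

```text
time: 5.3
eef_pos: [0.6215, 0.0791, 0.1072]
tcp_rot: [0.603, -0.371, 0.648, -0.282]
contact_force: [0.7, -0.2, -1.3]
opening: 0.6
```

Call:
{"method": "send_rows", "body": {"plan": [[[-0.033,0.004,-0.006],[0,0,0.0208]],[[-0.032,0.008,-0.006],[0,0,0.0208]],[[-0.031,0.012,-0.006],[0,0,0.0208]],[[-0.029,0.016,-0.006],[0,0,0.0208]],[[-0.027,0.02,-0.006],[0,0,0.0208]],[[-0.024,0.023,-0.006],[0,0,0.0208]],[[-0.021,0.026,-0.006],[0,0,0.0208]],[[-0.017,0.029,-0.006],[0,0,0.0208]],[[-0.013,0.031,-0.006],[0,0,0.0208]],[[-0.009,0.032,-0.006],[0,0,0.0208]],[[-0.005,0.033,-0.006],[0,0,0.0208]],[[0,0.033,-0.006],[0,0,0.0208]]]}}

```text
time: 6.5
eef_pos: [0.6187, 0.115, 0.0753]
tcp_rot: [-0.163, 0.688, -0.259, 0.658]
contact_force: [-0.6, -0.3, -2.5]
opening: 0.605
```

Call:
{"method": "send_rows", "body": {"plan": [[[0,0,0],[0,0,0]],[[0,0,0],[0,0,0]],[[0,0,0],[0,0,0]]]}}

```text
time: 6.8
eef_pos: [0.619, 0.1155, 0.0757]
tcp_rot: [-0.166, 0.687, -0.261, 0.658]
contact_force: [-0.0, -0.4, -0.6]
opening: 0.604
```

Run:
```python
from h import *
p,r=tcp();M=r.as_matrix();print(get_state()["qpos"],p,M[:,1],M[:,2],d1)
P1=np.array([.6195,.1165,.0375])
c=cam("scene");x=c["img"];cv2.imwrite("pics/s1.png",cv2.resize(x[160:290,200:370],None,fx=4,fy=4,interpolation=cv2.INTER_CUBIC))
go(P1,axes(d1,nn))
```

```text
[-0.2957  0.4731  1.8931  1.0227  1.2408 -0.7517] [0.619  0.1155 0.0757] [ 0.1155  0.8089 -0.5765] [ 0.99   -0.1408  0.0008] [ 0.114   0.8112 -0.5736]
1 rows
[[0.258, 0.191, 0.002], [-0.0003, 0.0001, 0.0005]],
```

View pics/s1.png

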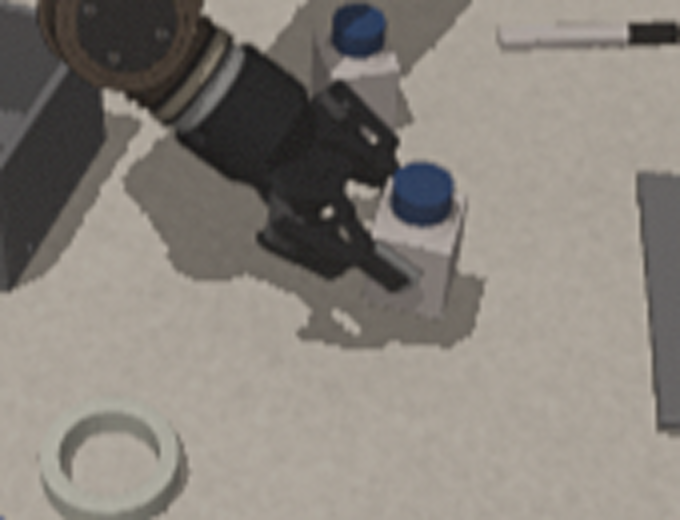

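Call:
{"method": "send_rows", "body": {"plan": [[[0.085,0.06,0],[0,0,0]],[[0.085,0.06,0],[0,0,0]],[[0.07,0.053,0],[0,0,0]],[[0,0,0],[0,0,0]],[[0,0,0],[0,0,0]]]}}

```text
time: 7.35
eef_pos: [0.6179, 0.116, 0.0387]
tcp_rot: [-0.165, 0.689, -0.26, 0.657]
contact_force: [-0.6, 1.3, 0.4]
opening: 0.603
```

Call:
{"method": "send_rows", "body": {"plan": [[[0.01,0.008,0],[0,0,0]],[[0.01,0.008,0],[0,0,0]],[[0,0,0],[0,0,0]]]}}

```text
time: 7.65
eef_pos: [0.6183, 0.1162, 0.0386]
tcp_rot: [-0.164, 0.689, -0.258, 0.658]
contact_force: [-5.4, -1.5, 11.0]
opening: 0.601
```

Call:
{"method": "send_rows", "body": {"plan": [[[0,0,0],[0,0,0]],[[0,0,0],[0,0,0]],[[0,0,0],[0,0,0]],[[0,0,0],[0,0,0]],[[0,0,0],[0,0,0]],[[0,0,0],[0,0,0]]], "gripper": 0}}

```text
time: 8.25
eef_pos: [0.6183, 0.1158, 0.036]
tcp_rot: [-0.165, 0.688, -0.26, 0.657]
contact_force: [-0.5, -0.3, 0.3]
opening: 0.999
```

Call:
{"method": "send_rows", "body": {"plan": [[[0,-0.12,0],[0,0,0]],[[0,-0.25,0],[0,0,0]],[[0,-0.3,0],[0,0,0]],[[-0.1,-0.3,0],[0,0,0]],[[0,0,0],[0,0,0]]]}}

```text
time: 8.75
eef_pos: [0.609, 0.0239, 0.118]
tcp_rot: [-0.163, 0.685, -0.264, 0.659]
contact_force: [1.2, -0.1, 0.7]
opening: 1.005
```

Run:
```python
from h import *
p,r=tcp();print(p,get_state()["time"])
go([.46,.05,.26],down(np.pi/2))
t=cam("top");h2=cv2.cvtColor(t["img"],cv2.COLOR_BGR2HSV);b=(h2[...,0]>95)&(h2[...,0]<130)&(h2[...,1]>90);b[:140]=0;b[260:]=0
for A_,ce,m in blobs(b,12):print("top",A_,ce,ray(t,ce,.094))
```

```text
[0.609  0.0239 0.118 ] 8.75
14 rows
[[-0.071, -0.047, -0.089], [-0.0093, -0.0178, -0.0079]],[[-0.078, -0.046, -0.084], [-0.0093, -0.0178, -0.0079]],[[-0.085, -0.045, -0.077], [-0.0093, -0.0178, -0.0079]],[[-0.091, -0.045, -0.07], [-0.0093, -0.0178, -0.0079]],[[-0.096, -0.046, -0.062], [-0.0093, -0.0178, -0.0079]],[[-0.1, -0.048, -0.054], [-0.0093, -0.0178, -0.0079]],[[-0.104, -0.05, -0.045], [-0.0093, -0.0178, -0.0079]],[[-0.106, -0.053, -0.036], [-0.0093, -0.0178, -0.0079]],[[-0.106, -0.056, -0.028], [-0.0093, -0.0178, -0.0079]],[[-0.106, -0.06, -0.019], [-0.0093, -0.0178, -0.0079]],[[-0.105, -0.064, -0.011], [-0.0093, -0.0178, -0.0079]],[[-0.102, -0.069, -0.003], [-0.0093, -0.0178, -0.0079]],[[-0.099, -0.074, 0.004], [-0.0093, -0.0178, -0.0079]],[[-0.094, -0.079, 0.01], [-0.0093, -0.0178, -0.0079]],
top 89 [225.809  169.6629] [[0.6178 0.1188]]
top 99 [363.202  201.8687] [[ 0.5306 -0.2884]]
top 89 [243.2472 231.9438] [[0.4345 0.0614]]
```

Run:
```python
from h import *
go([.53,-.12,.31],down(np.radians(-5)),9)
```

```text
9 rows
[[-0.064, -0.221, -0.051], [-0.0006, -0.0009, -0.0169]],[[-0.041, -0.227, -0.051], [-0.0006, -0.0009, -0.0169]],[[-0.017, -0.23, -0.052], [-0.0006, -0.0009, -0.0169]],[[0.007, -0.23, -0.053], [-0.0006, -0.0009, -0.0169]],[[0.031, -0.228, -0.054], [-0.0006, -0.0009, -0.0169]],[[0.055, -0.223, -0.055], [-0.0006, -0.0009, -0.0169]],[[0.078, -0.216, -0.056], [-0.0006, -0.0009, -0.0169]],[[0.1, -0.206, -0.057], [-0.0006, -0.0009, -0.0169]],[[0.121, -0.194, -0.059], [-0.0006, -0.0009, -0.0169]],
```

Call:
{"method": "send_rows", "body": {"plan": [[[-0.064,-0.221,-0.051],[-0.0006,-0.0009,-0.0169]],[[-0.041,-0.227,-0.051],[-0.0006,-0.0009,-0.0169]],[[-0.017,-0.23,-0.052],[-0.0006,-0.0009,-0.0169]],[[0.007,-0.23,-0.053],[-0.0006,-0.0009,-0.0169]],[[0.031,-0.228,-0.054],[-0.0006,-0.0009,-0.0169]],[[0.055,-0.223,-0.055],[-0.0006,-0.0009,-0.0169]],[[0.078,-0.216,-0.056],[-0.0006,-0.0009,-0.0169]],[[0.1,-0.206,-0.057],[-0.0006,-0.0009,-0.0169]],[[0.121,-0.194,-0.059],[-0.0006,-0.0009,-0.0169]],[[0,0,0],[0,0,0]],[[0,0,0],[0,0,0]]]}}

```text
time: 9.9
eef_pos: [0.5296, -0.1171, 0.3062]
tcp_rot: [-0.479, 0.524, -0.517, 0.478]
contact_force: [-0.0, 0.5, -0.1]
opening: 1.002
```

Run:
```python
from h import *
c=cam("wrist","w3");p,r=tcp();np.save("w3.npy",c["W"]);print(p,get_state()["qpos"])
cv2.imwrite("pics/w3c.png",np.clip(cv2.resize(c["img"][:300,90:490],None,fx=2,fy=2,interpolation=cv2.INTER_CUBIC)*1.6,0,255).astype(np.uint8))
```

```text
[ 0.5293 -0.1173  0.3051] [-0.4062 -0.0441  1.8303  0.0023  1.3673 -0.3233]
```

View pics/w3c.png

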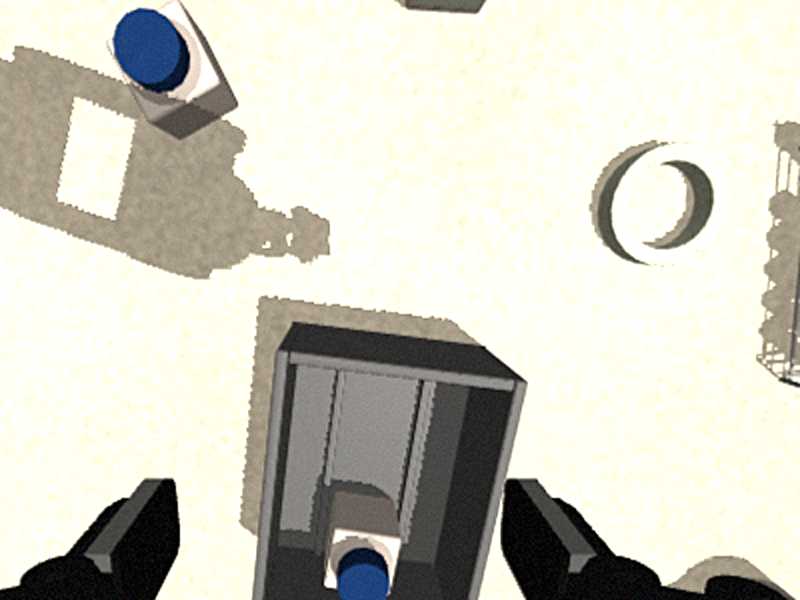

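Run:
```python
from h import *
c=cam("wrist")
f=lambda q:np.array(q,float)/2+[90-.25,-.25]
L0,R0,L1,R1=[ray(c,f(q),.112)[0] for q in [(277,351),(526,381),(253,600),(480,600)]]
ang=lambda v:np.degrees(np.arctan2(v[1],v[0]))
print(L0,R0,np.linalg.norm(R0-L0),ang(R0-L0),ang(L0-L1)-90,ang(R0-R1)-90)
b=ang(R0-L0)
for by in (-12,-11):
    y=np.array([-np.sin(np.radians(by)),np.cos(np.radians(by))]);print(by,"centre",(L0+R0)/2-.103*y)
print("ribs",ray(c,[f((344,372)),f((420,380))],.018))
# packed bottle cap
hsv=cv2.cvtColor(c["img"],cv2.COLOR_BGR2HSV);m=(hsv[...,0]>100)&(hsv[...,0]<125)&(hsv[...,1]>130)
for A_,ce,mm in blobs(m,50): print(A_,ce,ray(c,ce,.102),ray(c,ce,.094))
quad(c,[f(q) for q in [(333,527),(400,533),(395,600),(324,588)]],.074)
```

```text
[ 0.49   -0.1127] [ 0.6393 -0.1433] 0.15237798717509593 -11.593110939598713 -11.913608217005603 -10.964118175093262
-12 centre [ 0.5432 -0.2288]
-11 centre [ 0.545  -0.2291]
ribs [[ 0.5269 -0.1524]
 [ 0.586  -0.1636]]
1153 [165.7042  24.4718] [[0.4399 0.0558]] [[0.4376 0.0583]]
640 [271.8    289.6391] [[ 0.531  -0.2825]] [[ 0.5308 -0.2881]]
ctr [ 0.5307 -0.2872] sides mm [49.8549 58.0193 55.5602 52.8577] ang [-10.0401 -96.803  164.6782  77.582 ]
```

Run:
```python
from h import *
import h
go([.4345,.061,.17],down(np.radians(21.5)),6)
h.tcp=lambda:(np.array([.4345,.061,.17]),down(np.radians(21.5)))
go([.4345,.061,.087],down(np.radians(21.5)),3)
```

```text
6 rows
[[-0.235, 0.19, -0.15], [0.0003, -0.0122, -0.0002]],[[-0.246, 0.19, -0.131], [0.0003, -0.0122, -0.0002]],[[-0.255, 0.189, -0.113], [0.0003, -0.0122, -0.0002]],[[-0.264, 0.189, -0.093], [0.0003, -0.0122, -0.0002]],[[-0.27, 0.188, -0.073], [0.0003, -0.0122, -0.0002]],[[-0.275, 0.188, -0.052], [0.0003, -0.0122, -0.0002]],
3 rows
[[0.0, 0.231, 0.0], [0.0, 0.0, 0.0]],[[0.0, 0.231, 0.0], [0.0, 0.0, 0.0]],[[0.0, 0.231, 0.0], [0.0, 0.0, 0.0]],
```

Call:
{"method": "send_rows", "body": {"plan": [[[-0.235,0.19,-0.15],[0,-0.0122,0]],[[-0.246,0.19,-0.131],[0,-0.0122,0]],[[-0.255,0.189,-0.113],[0,-0.0122,0]],[[-0.264,0.189,-0.093],[0,-0.0122,0]],[[-0.27,0.188,-0.073],[0,-0.0122,0]],[[-0.275,0.188,-0.052],[0,-0.0122,0]],[[0,0,0],[0,0,0]],[[0,0,0],[0,0,0]]]}}

```text
time: 10.8
eef_pos: [0.4339, 0.0607, 0.1708]
tcp_rot: [0.586, -0.402, 0.394, -0.584]
contact_force: [0.5, -1.1, 0.5]
opening: 1.005
```

Run:
```python
from h import *
p,r=tcp();print(p,r.as_matrix()[:,2])
c=cam("wrist","w4");hsv=cv2.cvtColor(c["img"],cv2.COLOR_BGR2HSV);m=(hsv[...,0]>100)&(hsv[...,0]<125)&(hsv[...,1]>130)
for A_,ce,mm in blobs(m,50): print(A_,ce,ray(c,ce,.094),mrect(ray(c,rect(mm),.094)))
# body top face = bright region around the cap
print(proj(c,[[.4345,.061,.066]]))
go([.4345,.061,.087],down(np.radians(21.5)),3)
```

```text
[0.4339 0.0607 0.1708] [ 0.9299  0.3678 -0.0086]
1734 [262.7197 205.0323] [[0.4352 0.063 ]] (array([0.4351, 0.0627]), (40.00113296508789, 35.77739715576172), -62.679481506347656)
1894 [489.1367 220.8242] [[0.6081 0.118 ]] (array([0.6072, 0.1157]), (44.710899353027344, 37.88624954223633), -54.5248908996582)
[[261.2025 197.1299]]
3 rows
[[-0.002, 0.236, 0.001], [0.0003, 0.0, -0.0003]],[[-0.002, 0.236, 0.0], [0.0003, 0.0, -0.0003]],[[-0.003, 0.236, -0.0], [0.0003, 0.0, -0.0003]],
```

Call:
{"method": "send_rows", "body": {"plan": [[[-0.005,0.236,0.002],[0,0,0]],[[-0.005,0.236,0.002],[0,0,0]],[[-0.005,0.236,0.002],[0,0,0]],[[0,0,0],[0,0,0]],[[0,0,0],[0,0,0]]]}}

```text
time: 11.35
eef_pos: [0.4354, 0.0617, 0.0883]
tcp_rot: [0.585, -0.401, 0.395, -0.584]
contact_force: [0.3, -0.7, -0.1]
opening: 0.999
```

Call:
{"method": "send_rows", "body": {"plan": [[[0,0,0],[0,0,0]],[[0,0,0],[0,0,0]],[[0,0,0],[0,0,0]],[[0,0,0],[0,0,0]],[[0,0,0],[0,0,0]],[[0,0,0],[0,0,0]],[[0,0,0],[0,0,0]],[[0,0,0],[0,0,0]]], "gripper": 1, "grip_force": 40}}

```text
time: 12.15
eef_pos: [0.4353, 0.0624, 0.089]
tcp_rot: [0.585, -0.4, 0.395, -0.584]
contact_force: [-2.0, -0.5, 6.1]
opening: 0.43
```

Call:
{"method": "send_rows", "body": {"plan": [[[0,-0.3,0],[0,0,0]],[[0,-0.35,0],[0,0,0]],[[0,-0.35,0],[0,0,0]],[[0,-0.3,0],[0,0,0]],[[0,0,0],[0,0,0]]]}}

```text
time: 12.65
eef_pos: [0.4384, 0.0618, 0.2496]
tcp_rot: [-0.583, 0.397, -0.398, 0.586]
contact_force: [0.5, -1.5, -1.7]
opening: 0.428
```

Run:
```python
from h import *
print(tcp()[0]);go([.5435,-.2275,.25],down(np.radians(-11.6)),8)
```

```text
[0.4384 0.0618 0.2496]
8 rows
[[0.321, -0.001, -0.009], [-0.0001, 0.0115, -0.0]],[[0.32, -0.001, 0.014], [-0.0001, 0.0115, -0.0]],[[0.318, -0.0, 0.037], [-0.0001, 0.0115, -0.0]],[[0.315, -0.0, 0.06], [-0.0001, 0.0115, -0.0]],[[0.31, -0.0, 0.083], [-0.0001, 0.0115, -0.0]],[[0.303, -0.0, 0.105], [-0.0001, 0.0115, -0.0]],[[0.295, -0.0, 0.127], [-0.0001, 0.0115, -0.0]],[[0.285, -0.0, 0.148], [-0.0001, 0.0115, -0.0]],
```

Call:
{"method": "send_rows", "body": {"plan": [[[0.32,0,-0.009],[0,0.0115,0]],[[0.32,0,0.014],[0,0.0115,0]],[[0.318,0,0.037],[0,0.0115,0]],[[0.315,0,0.06],[0,0.0115,0]],[[0.31,0,0.083],[0,0.0115,0]],[[0.303,0,0.105],[0,0.0115,0]],[[0.295,0,0.127],[0,0.0115,0]],[[0.285,0,0.148],[0,0.0115,0]],[[0,0,0],[0,0,0]],[[0,0,0],[0,0,0]],[[0,0,0],[0,0,0]]]}}

```text
time: 13.75
eef_pos: [0.5398, -0.2262, 0.2402]
tcp_rot: [-0.449, 0.551, -0.544, 0.446]
contact_force: [0.2, 0.2, -2.6]
opening: 0.432
```

Run:
```python
from h import *
p,r=tcp();print(p,r.as_matrix()[:,1:],get_state()["contact_force"]);go([.5435,-.2275,.115],down(np.radians(-11.6)),4)
c=cam("wrist","w5");np.save("w5.npy",c["W"])
cv2.imwrite("pics/w5c.png",np.clip(cv2.resize(c["img"][60:360,110:410],None,fx=2,fy=2,interpolation=cv2.INTER_CUBIC)*1.8,0,255).astype(np.uint8))
```

```text
[ 0.5398 -0.2262  0.2402] [[-0.0097  0.9798]
 [ 0.0054 -0.1997]
 [-0.9999 -0.0106]] [ 0.2469  0.2043 -2.6434]
4 rows
[[0.002, 0.261, 0.011], [0.0004, 0.0001, -0.0001]],[[0.002, 0.261, 0.01], [0.0004, 0.0001, -0.0001]],[[0.001, 0.261, 0.01], [0.0004, 0.0001, -0.0001]],[[0.001, 0.261, 0.009], [0.0004, 0.0001, -0.0001]],
```

View pics/w5c.png

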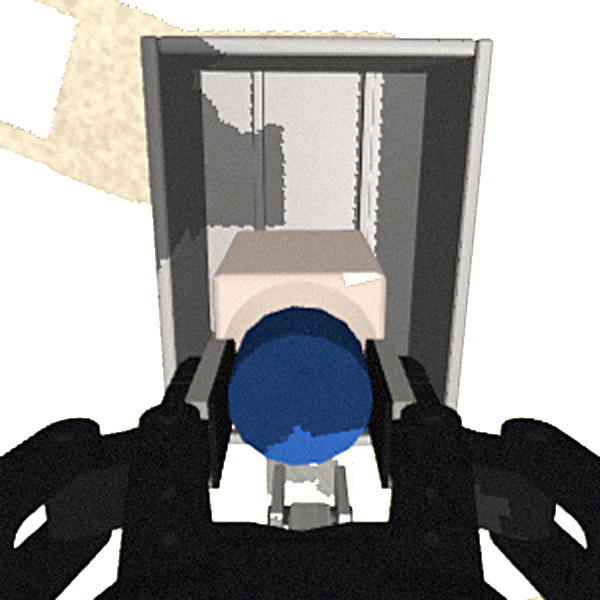

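Run:
```python
from h import *
c=cam("wrist");f=lambda q:np.array(q,float)/2+[110-.25,60-.25]
ang=lambda v:np.degrees(np.arctan2(v[1],v[0]))
L0,R0,L1,R1=[ray(c,f(q),.112)[0] for q in [(141,38),(491,40),(164,400),(461,400)]]
print(L0,R0,np.linalg.norm(R0-L0),ang(R0-L0),ang(L0-L1)-90,ang(R0-R1)-90)
by=np.radians(ang(R0-L0));y=np.array([-np.sin(by),np.cos(by)])
print("centre",(L0+R0)/2-.103*y)
rb=ray(c,[f((265,72)),f((359,73))],.018);x=np.array([np.cos(by),np.sin(by)])
C=np.array([.5435,-.2275]);print("ribs in box",(rb-C)@x,(rb-C)@y)
rb=ray(c,[f((265,228)),f((358,200))],.018);print("ribs in box",(rb-C)@x,(rb-C)@y)
print("bottle front top edge in box",[((ray(c,f(q),.2402-.0885+.066)-C)@np.c_[x,y]) for q in [(214,272),(386,272)]])
print("clamp hinge-ish",[((ray(c,f(q),.138)-C)@np.c_[x,y]) for q in [(270,500),(352,500)]])
```

```text
[ 0.4909 -0.1131] [ 0.6411 -0.1445] 0.15338339015581587 -11.825294171587752 -12.1214365387398 -11.049193399339373
centre [ 0.5449 -0.2296]
ribs in box [-0.0273  0.0298] [0.0937 0.0935]
ribs in box [-0.0283  0.032 ] [-0.003  0.016]
bottle front top edge in box [array([[-0.0283,  0.0255]]), array([[0.0217, 0.026 ]])]
clamp hinge-ish [array([[-0.0183, -0.1174]]), array([[ 0.0229, -0.1167]])]
```

Run:
```python
from h import *
go([.5445,-.2285,.110],down(np.radians(-11.7)),5)
```

```text
5 rows
[[0.003, 0.219, 0.01], [0.0003, 0.0001, -0.0001]],[[0.003, 0.219, 0.01], [0.0003, 0.0001, -0.0001]],[[0.003, 0.219, 0.009], [0.0003, 0.0001, -0.0001]],[[0.003, 0.219, 0.009], [0.0003, 0.0001, -0.0001]],[[0.003, 0.219, 0.008], [0.0003, 0.0001, -0.0001]],
```

Call:
{"method": "send_rows", "body": {"plan": [[[0.008,0,0.024],[0.0008,0.0003,-0.0003]],[[0.008,0.19,0.024],[0.0008,0,0]],[[0,0.3,0],[0,0,0]],[[0,0.3,0],[0,0,0]],[[0,0.25,0],[0,0,0]],[[0,0,0],[0,0,0]],[[0,0,0],[0,0,0]]]}}

```text
time: 14.55
eef_pos: [0.5462, -0.2301, 0.1174]
tcp_rot: [0.446, -0.548, 0.549, -0.447]
contact_force: [0.4, -0.4, -1.0]
opening: 0.426
```

Run:
```python
from h import *
p,r=tcp();print(p,r.as_matrix()[:,1:],get_state()["contact_force"]);go([.5445,-.2285,.098],down(np.radians(-11.7)),2)
```

```text
[ 0.5462 -0.2301  0.1174] [[ 0.0021  0.9794]
 [-0.0003 -0.2018]
 [-1.      0.0021]] [ 0.4109 -0.3646 -0.9862]
2 rows
[[-0.005, 0.081, -0.008], [-0.0002, 0.0001, -0.0]],[[-0.005, 0.081, -0.008], [-0.0002, 0.0001, -0.0]],
```

Call:
{"method": "send_rows", "body": {"plan": [[[-0.005,0.07,-0.006],[0,0,0]],[[-0.005,0.07,-0.006],[0,0,0]],[[0,0,0],[0,0,0]],[[0,0,0],[0,0,0]]]}}

```text
time: 14.95
eef_pos: [0.5449, -0.229, 0.1004]
tcp_rot: [0.446, -0.548, 0.549, -0.447]
contact_force: [0.3, -0.4, -1.2]
opening: 0.427
```

Call:
{"method": "send_rows", "body": {"plan": [[[0,0.017,0],[0,0,0]],[[0,0.017,0],[0,0,0]],[[0,0,0],[0,0,0]],[[0,0,0],[0,0,0]]]}}

```text
time: 15.35
eef_pos: [0.5453, -0.2295, 0.097]
tcp_rot: [0.446, -0.547, 0.549, -0.447]
contact_force: [-1.0, -0.8, 2.6]
opening: 0.423
```

Call:
{"method": "send_rows", "body": {"plan": [[[0,0,0],[0,0,0]],[[0,0,0],[0,0,0]],[[0,0,0],[0,0,0]],[[0,0,0],[0,0,0]]], "gripper": 0.3}}

```text
time: 15.75
eef_pos: [0.5448, -0.2289, 0.0959]
tcp_rot: [0.446, -0.548, 0.549, -0.447]
contact_force: [-0.3, -0.6, -0.4]
opening: 0.703
```

Call:
{"method": "send_rows", "body": {"plan": [[[0,-0.1,0],[0,0,0]],[[0,-0.3,0],[0,0,0]],[[0,-0.4,0],[0,0,0]],[[0,-0.4,0],[0,0,0]],[[-0.2,-0.3,0],[0,0,0]],[[-0.2,0,0],[0,0,0]],[[0,0,0],[0,0,0]]], "gripper": 0}}

```text
time: 16.45
eef_pos: [0.5552, -0.1802, 0.2795]
tcp_rot: [0.446, -0.546, 0.55, -0.449]
contact_force: [0.5, -0.0, -0.5]
opening: 1.001
```

Run:
```python
from h import *
p,r=tcp();print(p)
c=cam("wrist","w6");np.save("w6.npy",c["W"])
hsv=cv2.cvtColor(c["img"],cv2.COLOR_BGR2HSV);m=(hsv[...,0]>100)&(hsv[...,0]<125)&(hsv[...,1]>130)
for A_,ce,mm in blobs(m,50): print(A_,ce,ray(c,ce,.102),ray(c,ce,.094))
C=np.array([.5445,-.2285]);by=np.radians(-11.7)
x=np.array([np.cos(by),np.sin(by)]);y=np.array([-x[1],x[0]])
t=cam("top");h2=cv2.cvtColor(t["img"],cv2.COLOR_BGR2HSV);b=(h2[...,0]>95)&(h2[...,0]<130)&(h2[...,1]>90);b[:140]=0;b[260:]=0
for A_,ce,m in blobs(b,12):print("top",A_,ray(t,ce,.094),(ray(t,ce,.102)-C)@np.c_[x,y])
go([.618,.119,.20],down(np.radians(-8)))
```

```text
[ 0.5552 -0.1802  0.2795]
796 [258.5214 218.1482] [[ 0.5459 -0.2283]] [[ 0.5453 -0.2313]]
769 [256.2666 260.8804] [[ 0.5316 -0.284 ]] [[ 0.5306 -0.2885]]
top 89 [[0.6179 0.1187]] [[0.0004 0.3537]]
top 68 [[ 0.5336 -0.2854]] [[-0.0002 -0.0561]]
8 rows
[[-0.32, 0.079, 0.002], [-0.0, -0.0013, 0.0]],[[-0.32, 0.079, 0.005], [-0.0, -0.0013, 0.0]],[[-0.32, 0.079, 0.007], [-0.0, -0.0013, 0.0]],[[-0.32, 0.079, 0.01], [-0.0, -0.0013, 0.0]],[[-0.32, 0.079, 0.012], [-0.0, -0.0013, 0.0]],[[-0.32, 0.08, 0.015], [-0.0, -0.0013, 0.0]],[[-0.32, 0.08, 0.017], [-0.0, -0.0013, 0.0]],[[-0.32, 0.08, 0.02], [-0.0, -0.0013, 0.0]],
```

Call:
{"method": "send_rows", "body": {"plan": [[[-0.32,0.04,0.002],[0,-0.0013,0]],[[-0.32,0.04,0.005],[0,-0.0013,0]],[[-0.32,0.08,0.007],[0,-0.0013,0]],[[-0.32,0.08,0.01],[0,-0.0013,0]],[[-0.32,0.1,0.012],[0,-0.0013,0]],[[-0.32,0.1,0.015],[0,-0.0013,0]],[[-0.32,0.1,0.017],[0,-0.0013,0]],[[-0.32,0.1,0.02],[0,-0.0013,0]],[[0,0,0],[0,0,0]],[[0,0,0],[0,0,0]]]}}

```text
time: 17.55
eef_pos: [0.6177, 0.1186, 0.1975]
tcp_rot: [0.465, -0.533, 0.533, -0.464]
contact_force: [-0.2, 0.5, 0.6]
opening: 0.995
```

Run:
```python
from h import *
p,r=tcp();print(p,r.as_matrix()[:,2])
c=cam("wrist","w7");np.save("w7.npy",c["W"])
hsv=cv2.cvtColor(c["img"],cv2.COLOR_BGR2HSV);m=(hsv[...,0]>100)&(hsv[...,0]<125)&(hsv[...,1]>130)
for A_,ce,mm in blobs(m,50): print(A_,ce,ray(c,ce,.094),mrect(ray(c,rect(mm),.094)))
cv2.imwrite("pics/w7c.png",np.clip(cv2.resize(c["img"][100:300,160:360],None,fx=3,fy=3,interpolation=cv2.INTER_CUBIC)*1.4,0,255).astype(np.uint8))
```

```text
[0.6177 0.1186 0.1975] [ 0.9906 -0.1371 -0.0009]
1404 [261.1553 194.1225] [[0.6199 0.1207]] (array([0.6198, 0.1209]), (39.691490173339844, 35.6822395324707), 82.23870086669922)
```

View pics/w7c.png

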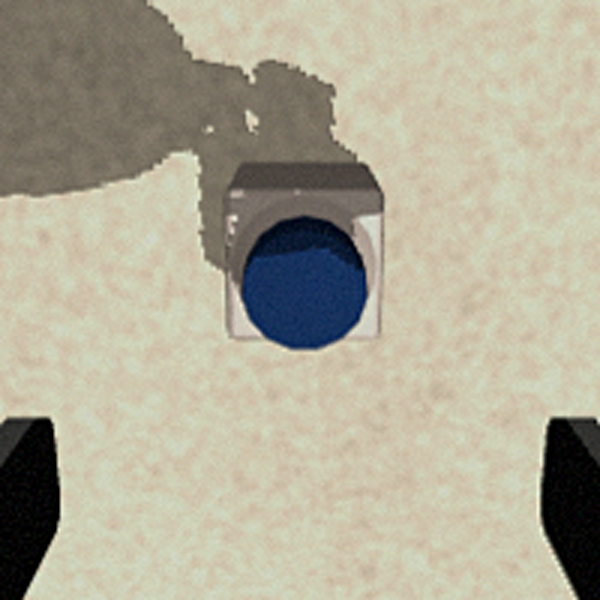

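Call:
{"method": "send_rows", "body": {"plan": [[[-0.007,0.3,0.008],[0,0,0]],[[-0.007,0.3,0.007],[0,0,0]],[[0,0.3,0],[0,0,0]],[[0,0,0],[0,0,0]],[[0,0,0],[0,0,0]]]}}

```text
time: 18.1
eef_pos: [0.6207, 0.1187, 0.0917]
tcp_rot: [0.463, -0.533, 0.534, -0.464]
contact_force: [0.2, -0.3, -0.2]
opening: 1.001
```

Call:
{"method": "send_rows", "body": {"plan": [[[0,0,0],[0,0,0]],[[0,0,0],[0,0,0]],[[0,0,0],[0,0,0]],[[0,0,0],[0,0,0]],[[0,0,0],[0,0,0]],[[0,0,0],[0,0,0]],[[0,0,0],[0,0,0]],[[0,0,0],[0,0,0]]], "gripper": 1, "grip_force": 40}}

```text
time: 18.9
eef_pos: [0.6215, 0.1203, 0.0935]
tcp_rot: [0.463, -0.532, 0.534, -0.465]
contact_force: [-1.5, 0.5, 5.3]
opening: 0.424
```

Call:
{"method": "send_rows", "body": {"plan": [[[0,-0.3,0],[0,0,0]],[[0,-0.35,0],[0,0,0]],[[0,-0.35,0],[0,0,0]],[[0,-0.3,0],[0,0,0]],[[0,0,0],[0,0,0]]]}}

```text
time: 19.4
eef_pos: [0.6233, 0.1205, 0.2551]
tcp_rot: [0.46, -0.53, 0.537, -0.468]
contact_force: [0.5, -0.7, 0.4]
opening: 0.423
```

Run:
```python
from h import *
print(tcp()[0],get_state()["opening"]);go([.5566,-.1702,.25],down(np.radians(-11.7)))
```

```text
[0.6233 0.1205 0.2551] 0.4228896357833441
7 rows
[[0.354, 0.005, -0.031], [-0.0003, 0.0015, -0.0001]],[[0.354, 0.005, -0.028], [-0.0003, 0.0015, -0.0001]],[[0.354, 0.005, -0.024], [-0.0003, 0.0015, -0.0001]],[[0.354, 0.005, -0.021], [-0.0003, 0.0015, -0.0001]],[[0.355, 0.006, -0.018], [-0.0003, 0.0015, -0.0001]],[[0.355, 0.006, -0.014], [-0.0003, 0.0015, -0.0001]],[[0.355, 0.006, -0.011], [-0.0003, 0.0015, -0.0001]],
```

Call:
{"method": "send_rows", "body": {"plan": [[[0.354,0,-0.031],[-0.0003,0.0015,0]],[[0.354,0,-0.028],[-0.0003,0.0015,0]],[[0.354,0,-0.024],[-0.0003,0.0015,0]],[[0.354,0,-0.021],[-0.0003,0.0015,0]],[[0.355,0,-0.018],[-0.0003,0.0015,0]],[[0.355,0,-0.014],[-0.0003,0.0015,0]],[[0.355,0,-0.011],[-0.0003,0.0015,0]],[[0,0,0],[0,0,0]],[[0,0,0],[0,0,0]],[[0,0,0],[0,0,0]]]}}

```text
time: 20.4
eef_pos: [0.5531, -0.1695, 0.2463]
tcp_rot: [-0.449, 0.552, -0.545, 0.444]
contact_force: [-0.5, 0.0, -1.2]
opening: 0.425
```

Run:
```python
from h import *
p,r=tcp();print(p,r.as_matrix()[:,1:]);go([.5566,-.1702,.122],down(np.radians(-11.7)),4)
```

```text
[ 0.5531 -0.1695  0.2463] [[-0.0123  0.9792]
 [ 0.0031 -0.2024]
 [-0.9999 -0.0127]]
4 rows
[[0.0, 0.259, 0.011], [0.0005, 0.0, -0.0]],[[0.0, 0.259, 0.01], [0.0005, 0.0, -0.0]],[[-0.0, 0.259, 0.009], [0.0005, 0.0, -0.0]],[[-0.0, 0.259, 0.008], [0.0005, 0.0, -0.0]],
```

Call:
{"method": "send_rows", "body": {"plan": [[[0,0,0.012],[0.0008,0,0]],[[0,0.2,0.012],[0.0006,0,0]],[[0,0.3,0],[0,0,0]],[[0,0.3,0],[0,0,0]],[[0,0.21,0],[0,0,0]],[[0,0,0],[0,0,0]],[[0,0,0],[0,0,0]]]}}

```text
time: 21.1
eef_pos: [0.5563, -0.1703, 0.1265]
tcp_rot: [-0.447, 0.549, -0.548, 0.446]
contact_force: [0.2, 0.1, -0.6]
opening: 0.425
```

Run:
```python
from h import *
p,r=tcp();print(p,r.as_matrix()[:,1:],get_state()["contact_force"]);go([.5566,-.1702,.104],down(np.radians(-11.7)),2)
```

```text
[ 0.5563 -0.1703  0.1265] [[-0.0023  0.9795]
 [ 0.0002 -0.2016]
 [-1.     -0.0023]] [ 0.2263  0.1244 -0.5775]
2 rows
[[-0.001, 0.094, 0.001], [0.0002, 0.0001, 0.0]],[[-0.001, 0.094, 0.001], [0.0002, 0.0001, 0.0]],
```

Call:
{"method": "send_rows", "body": {"plan": [[[0,0.09,0],[0,0,0]],[[0,0.09,0],[0,0,0]],[[0,0,0],[0,0,0]],[[0,0,0],[0,0,0]]]}}

```text
time: 21.5
eef_pos: [0.5557, -0.1711, 0.1045]
tcp_rot: [-0.447, 0.549, -0.548, 0.446]
contact_force: [-0.1, -0.0, -2.0]
opening: 0.427
```

Call:
{"method": "send_rows", "body": {"plan": [[[0,0.016,0],[0,0,0]],[[0,0.016,0],[0,0,0]],[[0,0,0],[0,0,0]],[[0,0,0],[0,0,0]]]}}

```text
time: 21.9
eef_pos: [0.5562, -0.1714, 0.1016]
tcp_rot: [-0.447, 0.549, -0.548, 0.446]
contact_force: [-1.3, 0.7, 3.0]
opening: 0.425
```

Seated on the floor. Release and head up, then look at the box.

Call:
{"method": "send_rows", "body": {"plan": [[[0,0,0],[0,0,0]],[[0,0,0],[0,0,0]],[[0,0,0],[0,0,0]],[[0,0,0],[0,0,0]]], "gripper": 0.3}}

```text
time: 22.3
eef_pos: [0.5557, -0.171, 0.1006]
tcp_rot: [-0.447, 0.549, -0.548, 0.446]
contact_force: [0.1, -0.5, 0.2]
opening: 0.699
```

Call:
{"method": "send_rows", "body": {"plan": [[[0,-0.1,0],[0,0,0]],[[0,-0.3,0],[0,0,0]],[[0,-0.4,0],[0,0,0]],[[0,-0.4,0],[0,0,0]],[[-0.1,-0.3,0],[0,0,0]],[[0,0,0],[0,0,0]]], "gripper": 0}}

```text
time: 22.9
eef_pos: [0.5617, -0.1598, 0.29]
tcp_rot: [0.445, -0.544, 0.552, -0.448]
contact_force: [-0.4, -0.9, 0.6]
opening: 0.999
```

Run:
```python
from h import *
p,r=tcp();print(p)
c=cam("wrist","w8");np.save("w8.npy",c["W"])
C=np.array([.5445,-.2285]);by=np.radians(-11.7);x=np.array([np.cos(by),np.sin(by)]);y=np.array([-x[1],x[0]]);B=np.c_[x,y]
hsv=cv2.cvtColor(c["img"],cv2.COLOR_BGR2HSV);m=(hsv[...,0]>100)&(hsv[...,0]<125)&(hsv[...,1]>130)
for A_,ce,mm in blobs(m,50): print(A_,ce,(ray(c,ce,.102)-C)@B)
t=cam("top")
# lid: fit plate and fin
v=t["img"].max(2);m=np.zeros(v.shape,bool);m[140:230,115:195]=v[140:230,115:195]<80
for A_,ce,mm in blobs(m,300): print("lid",A_,mrect(ray(t,rect(mm),.018)),ray(t,ce,.018))
m[:]=0;m[165:210,140:168]=v[165:210,140:168]<45
for A_,ce,mm in blobs(m,20): print("fin",A_,mrect(ray(t,rect(mm),.05)),ray(t,ce,.05),ray(t,ce,.035))
cv2.imwrite("pics/w8c.png",np.clip(cv2.resize(c["img"][100:350,140:400],None,fx=2.4,fy=2.4,interpolation=cv2.INTER_CUBIC)*1.8,0,255).astype(np.uint8))
```

```text
[ 0.5617 -0.1598  0.29  ]
760 [252.3961 185.7355] [[-0.003   0.0587]]
724 [256.0732 229.6381] [[0.0013 0.0017]]
706 [254.1147 270.0071] [[-0.0014 -0.056 ]]
lid 3357 (array([0.5734, 0.3535]), (212.94171142578125, 161.177490234375), 3.5901975631713867) [[0.5724 0.3536]]
fin 159 (array([0.5725, 0.3493]), (69.25431060791016, 21.806961059570312), 3.3509366512298584) [[0.5731 0.3505]] [[0.575  0.3551]]
```

View pics/w8c.png

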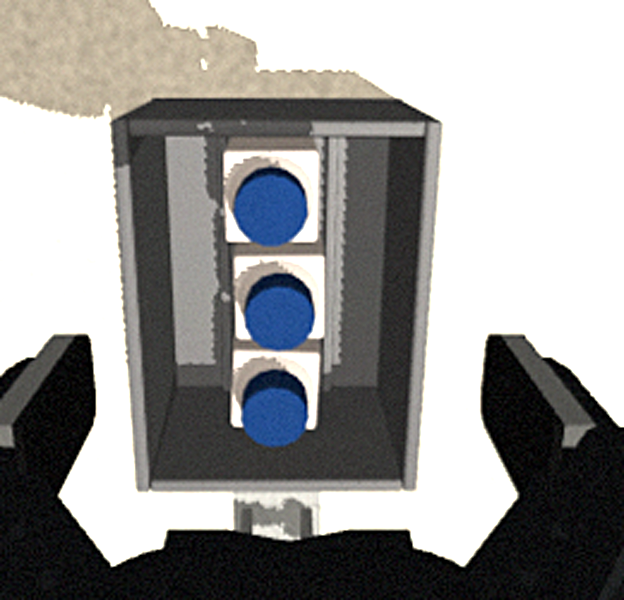

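Run:
```python
from h import *
go([.573,.352,.19],down(np.radians(-86.4)),13)
```

```text
13 rows
[[-0.323, 0.059, -0.058], [-0.0, 0.016, 0.0]],[[-0.315, 0.059, -0.09], [-0.0, 0.016, 0.0]],[[-0.305, 0.059, -0.121], [-0.0, 0.016, 0.0]],[[-0.291, 0.059, -0.151], [-0.0, 0.016, 0.0]],[[-0.275, 0.059, -0.179], [-0.0, 0.016, 0.0]],[[-0.255, 0.059, -0.206], [-0.0, 0.016, 0.0]],[[-0.233, 0.059, -0.23], [-0.0, 0.016, 0.0]],[[-0.209, 0.059, -0.253], [-0.0, 0.016, 0.0]],[[-0.183, 0.059, -0.272], [-0.0, 0.016, 0.0]],[[-0.155, 0.059, -0.289], [-0.0, 0.016, 0.0]],[[-0.125, 0.059, -0.303], [-0.0, 0.016, 0.0]],[[-0.094, 0.059, -0.314], [-0.0, 0.016, 0.0]],[[-0.062, 0.059, -0.322], [-0.0, 0.016, 0.0]],
```

Call:
{"method": "send_rows", "body": {"plan": [[[-0.323,0,-0.058],[0,0.016,0]],[[-0.315,0.05,-0.09],[0,0.016,0]],[[-0.305,0.06,-0.12],[0,0.016,0]],[[-0.291,0.06,-0.15],[0,0.016,0]],[[-0.275,0.06,-0.18],[0,0.016,0]],[[-0.255,0.06,-0.206],[0,0.016,0]],[[-0.233,0.06,-0.23],[0,0.016,0]],[[-0.209,0.06,-0.253],[0,0.016,0]],[[-0.183,0.06,-0.272],[0,0.016,0]],[[-0.155,0.06,-0.289],[0,0.016,0]],[[-0.125,0.06,-0.303],[0,0.016,0]],[[-0.094,0.06,-0.314],[0,0.016,0]]]}}

```text
time: 24.2
eef_pos: [0.5708, 0.3135, 0.1998]
tcp_rot: [0.057, -0.705, 0.705, -0.053]
contact_force: [0.9, -0.8, -0.2]
opening: 1.002
```

Call:
{"method": "send_rows", "body": {"plan": [[[-0.062,0.08,-0.322],[0,0.016,0]],[[0,0,0],[0,0,0]],[[0,0,0],[0,0,0]]]}}

```text
time: 24.5
eef_pos: [0.5719, 0.3519, 0.1902]
tcp_rot: [0.024, -0.706, 0.708, -0.019]
contact_force: [-0.4, 0.3, -0.3]
opening: 1.0
```

Run:
```python
from h import *
p,r=tcp();print(p,r.as_matrix()[:,1:],get_state()["qpos"])
c=cam("wrist","w9");np.save("w9.npy",c["W"]);I=c["img"];v=I.max(2)
q=proj(c,[[.573,.352,.05],[.608,.354,.05],[.538,.35,.05],[.573,.352,.018]]);print(q)
x0,y0=q[0].astype(int);print([I[int(b),int(a_)] for a_,b in q]);print(v[y0-60:y0+60:8,x0-40:x0+40:8])
```

```text
[0.5719 0.3519 0.1902] [[-0.0068  0.0615]
 [-0.0025 -0.9981]
 [-1.      0.002 ]] [0.4006 0.328  1.628  0.0004 1.1928 1.9097]
[[258.3936 185.6342]
 [258.5406 151.0744]
 [258.2568 217.7814]
 [258.4544 178.3716]]
[array([13,  9, 13], dtype=uint8), array([15, 17, 17], dtype=uint8), array([41, 43, 45], dtype=uint8), array([19, 17, 16], dtype=uint8)]
[[86 88 87 90 93 87 90 90 89 91]
 [88 87 84 85 87 89 85 91 93 90]
 [86 84 84 89 89 85 87 87 96 90]
 [86 87 85 83 10 11 87 86 86 89]
 [84 83 85 90  8 17 88 87 89 92]
 [84 87 87 88 13 14 85 85 85 88]
 [85 83 85 93 10 15 85 87 87 88]
 [86 86 84 88 22 16 87 85 86 91]
 [87 85 86 85 13 11 86 85 84 85]
 [86 80 86 86  5 14 85 86 85 86]
 [50 82 85 76  6 13 47 82 83 88]
 [47 48 65 45 13 10 47 48 84 86]
 [47 44 46 44 43 41 47 49 83 85]
 [49 46 47 47 47 45 45 44 80 86]
 [44 46 45 88 88 87 83 80 85 85]]
```

Run:
```python
from h import *
c=cam("wrist");v=cv2.GaussianBlur(c["img"],(3,3),0).max(2)
m=np.zeros(v.shape,bool);m[100:235,235:285]=v[100:235,235:285]<30
A_,ce,mm=max(blobs(m,50),key=lambda b:b[0]);ys,xs=np.nonzero(mm);print(A_,ys.min(),ys.max(),xs.min(),xs.max())
for row in (170,180,190,200,210):
    k=xs[ys==row]
    if len(k):print(row,k.min(),k.max(),ray(c,[(k.min()-.5,row),(k.max()+.5,row)],.05))
print("near bottom end z.018",ray(c,[(259,ys.min()-.5)],.018),"far end z.05",ray(c,[(259,ys.max()+.5)],.05))
go([.573,.352,.040],down(np.radians(-86.4)),4)
```

```text
1204 146 214 247 264
170 247 264 [[0.589  0.3643]
 [0.5901 0.3463]]
180 247 264 [[0.5787 0.3638]
 [0.5798 0.3456]]
190 247 264 [[0.5682 0.3633]
 [0.5693 0.3449]]
200 247 263 [[0.5574 0.3628]
 [0.5585 0.3452]]
210 248 264 [[0.5465 0.3612]
 [0.5476 0.3434]]
near bottom end z.018 [[0.6105 0.353 ]] far end z.05 [[0.5422 0.3489]]
4 rows
[[-0.002, 0.317, -0.003], [-0.0, -0.0001, 0.0002]],[[-0.001, 0.317, -0.003], [-0.0, -0.0001, 0.0002]],[[-0.001, 0.317, -0.003], [-0.0, -0.0001, 0.0002]],[[-0.001, 0.317, -0.003], [-0.0, -0.0001, 0.0002]],
```

Call:
{"method": "send_rows", "body": {"plan": [[[-0.011,0.3,-0.009],[0,0,0]],[[-0.011,0.35,-0.009],[0,0,0]],[[0,0.35,0],[0,0,0]],[[0,0.25,0],[0,0,0]],[[0,0,0],[0,0,0]],[[0,0,0],[0,0,0]]]}}

```text
time: 25.2
eef_pos: [0.5759, 0.3532, 0.0436]
tcp_rot: [0.021, -0.707, 0.707, -0.02]
contact_force: [-0.0, -0.1, -0.3]
opening: 0.996
```

Call:
{"method": "send_rows", "body": {"plan": [[[0,0,0],[0,0,0]],[[0,0,0],[0,0,0]],[[0,0,0],[0,0,0]],[[0,0,0],[0,0,0]],[[0,0,0],[0,0,0]],[[0,0,0],[0,0,0]],[[0,0,0],[0,0,0]],[[0,0,0],[0,0,0]],[[0,0,0],[0,0,0]],[[0,0,0],[0,0,0]]], "gripper": 1, "grip_force": 80}}

```text
time: 26.2
eef_pos: [0.5761, 0.3546, 0.0443]
tcp_rot: [-0.021, 0.707, -0.707, 0.021]
contact_force: [-0.4, -1.1, 6.0]
opening: 0.192
```

Call:
{"method": "send_rows", "body": {"plan": [[[0,-0.2,0],[0,0,0]],[[0,-0.36,0],[0,0,0]],[[0,-0.36,0],[0,0,0]],[[0,-0.36,0],[0,0,0]],[[0,-0.36,0],[0,0,0]],[[0,-0.2,0],[0,0,0]],[[0,0,0],[0,0,0]],[[0,0,0],[0,0,0]]]}}

```text
time: 27.0
eef_pos: [0.5752, 0.3539, 0.2618]
tcp_rot: [0.023, -0.706, 0.707, -0.019]
contact_force: [0.2, 0.8, -4.1]
opening: 0.189
```

Run:
```python
from h import *
p,r=tcp();print(p,r.as_matrix()[:,1:],get_state()["contact_force"],get_state()["opening"]);go([.5449,-.2265,.26],down(np.radians(-11.7)),15)
```

```text
[0.5752 0.3539 0.2618] [[-0.0048  0.0594]
 [-0.0011 -0.9982]
 [-1.      0.0008]] [ 0.2403  0.7829 -4.063 ] 0.18897331999689948
15 rows
[[0.036, 0.001, 0.321], [0.0, -0.0139, 0.0]],[[0.064, 0.001, 0.317], [0.0, -0.0139, 0.0]],[[0.091, 0.001, 0.31], [0.0, -0.0139, 0.0]],[[0.118, 0.001, 0.301], [0.0, -0.0139, 0.0]],[[0.143, 0.001, 0.289], [0.0, -0.0139, 0.0]],[[0.168, 0.001, 0.276], [0.0, -0.0139, 0.0]],[[0.191, 0.001, 0.26], [0.0, -0.0139, 0.0]],[[0.213, 0.001, 0.242], [0.0, -0.0139, 0.0]],[[0.234, 0.001, 0.223], [0.0, -0.0139, 0.0]],[[0.252, 0.001, 0.202], [0.0, -0.0139, 0.0]],[[0.269, 0.001, 0.179], [0.0, -0.0139, 0.0]],[[0.283, 0.001, 0.155], [0.0, -0.0139, 0.0]],[[0.296, 0.001, 0.13], [0.0, -0.0139, 0.0]],[[0.306, 0.001, 0.104], [0.0, -0.0139, 0.0]],[[0.314, 0.001, 0.076], [0.0, -0.0139, 0.0]],
```

Call:
{"method": "send_rows", "body": {"plan": [[[0.036,0,0.321],[0,-0.0139,0]],[[0.064,0,0.317],[0,-0.0139,0]],[[0.091,0,0.31],[0,-0.0139,0]],[[0.118,0,0.301],[0,-0.0139,0]],[[0.143,0,0.289],[0,-0.0139,0]],[[0.168,0,0.276],[0,-0.0139,0]],[[0.191,0,0.26],[0,-0.0139,0]],[[0.213,0,0.242],[0,-0.0139,0]],[[0.234,0,0.223],[0,-0.0139,0]],[[0.252,0,0.202],[0,-0.0139,0]],[[0.269,0,0.179],[0,-0.0139,0]],[[0.283,0,0.155],[0,-0.0139,0]]]}}

```text
time: 28.2
eef_pos: [0.5502, -0.1111, 0.2594]
tcp_rot: [-0.375, 0.603, -0.598, 0.371]
contact_force: [-0.4, 0.1, -2.7]
opening: 0.191
```

Call:
{"method": "send_rows", "body": {"plan": [[[0.296,0,0.13],[0,-0.0139,0]],[[0.306,0,0.104],[0,-0.0139,0]],[[0.25,0,0.06],[0,-0.0139,0]],[[0,0,0],[0,0,0]],[[0,0,0],[0,0,0]]]}}

```text
time: 28.7
eef_pos: [0.5454, -0.2182, 0.26]
tcp_rot: [-0.448, 0.551, -0.545, 0.445]
contact_force: [0.4, 1.0, -3.0]
opening: 0.19
```

Run:
```python
from h import *
p,r=tcp();print(p,r.as_matrix()[:,1:],get_state()["contact_force"],get_state()["opening"]);go([.5449,-.2265,.18],down(np.radians(-11.7)),3)
c=cam("scene");cv2.imwrite("pics/s2.png",np.clip(cv2.resize(c["img"][90:240,80:280],None,fx=4,fy=4,interpolation=cv2.INTER_CUBIC)*1.4,0,255).astype(np.uint8))
w=cam("wrist","w10");np.save("w10.npy",w["W"])
```

```text
[ 0.5454 -0.2182  0.26  ] [[-0.0078  0.9793]
 [ 0.0041 -0.2023]
 [-1.     -0.0085]] [ 0.3996  0.9669 -3.0078] 0.18986267876739382
3 rows
[[0.023, 0.222, 0.005], [0.0004, 0.0, -0.0001]],[[0.023, 0.222, 0.005], [0.0004, 0.0, -0.0001]],[[0.023, 0.222, 0.004], [0.0004, 0.0, -0.0001]],
```

View pics/s2.png

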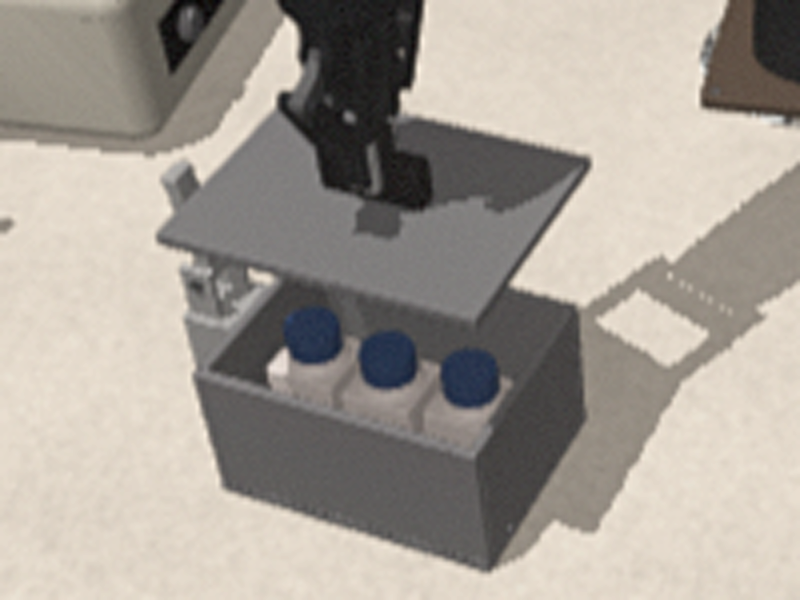

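Run:
```python
from h import *
c=cam("scene");f=lambda q:np.array(q,float)/4+[80-.37,90-.37]
ct,P=quad(c,[f(q) for q in [(158,237),(478,322),(590,158)]],.2337)
print(P,"ctr",(P[0]+P[2])/2)
C=np.array([.5445,-.2285]);by=np.radians(-11.7);x=np.array([np.cos(by),np.sin(by)]);y=np.array([-x[1],x[0]]);B=np.c_[x,y]
print("lid centre in box",((P[0]+P[2])/2-C)@B,"tcp in box",(tcp()[0][:2]-C)@B)
# box rim corners, same camera
ct,P=quad(c,[f(q) for q in [(197,375),(488,458),(580,308)]],.112);print("box ctr",(P[0]+P[2])/2,((P[0]+P[2])/2-C)@B)
```

```text
ctr [ 0.583  -0.1878] sides mm [210.8779 164.1873 265.3752] ang [ 78.7393 169.5692 -63.0443]
[[ 0.6094 -0.3356]
 [ 0.6506 -0.1288]
 [ 0.4891 -0.099 ]] ctr [ 0.5492 -0.2173]
lid centre in box [0.0024 0.0119] tcp in box [-0.0005  0.0115]
ctr [ 0.5799 -0.1953] sides mm [208.2999 148.5948 253.3386] ang [ 78.7914 169.9843 -65.3053]
box ctr [ 0.5488 -0.2251] [0.0035 0.0042]
```

Call:
{"method": "send_rows", "body": {"plan": [[[0.037,0,0.003],[0.0007,0,0]],[[0.037,0.15,0.003],[0.0006,0,0]],[[0,0.25,0],[0,0,0]],[[0,0.25,0],[0,0,0]],[[0,0,0],[0,0,0]],[[0,0,0],[0,0,0]]]}}

```text
time: 29.45
eef_pos: [0.5461, -0.227, 0.186]
tcp_rot: [0.446, -0.546, 0.549, -0.449]
contact_force: [0.7, 0.1, -1.8]
opening: 0.188
```

Run:
```python
from h import *
C=np.array([.5445,-.2285]);by=np.radians(-11.7);x=np.array([np.cos(by),np.sin(by)]);y=np.array([-x[1],x[0]]);B=np.c_[x,y]
p,r=tcp();M=r.as_matrix();print(p,(p[:2]-C)@B,M[:,1:],np.degrees(np.arctan2(M[1,2],M[0,2])),get_state()["contact_force"])
```

```text
[ 0.5461 -0.227   0.186 ] [0.0013 0.0018] [[ 0.0051  0.9799]
 [-0.0012 -0.1993]
 [-1.      0.0053]] -11.494452330248428 [ 0.6571  0.1497 -1.8175]
```

Call:
{"method": "send_rows", "body": {"plan": [[[0,0.12,0],[-0.0007,0,0]],[[0,0.12,0],[0,0,0]],[[0,0,0],[0,0,0]],[[0,0,0],[0,0,0]]]}}

```text
time: 29.85
eef_pos: [0.546, -0.2273, 0.1566]
tcp_rot: [0.447, -0.548, 0.548, -0.447]
contact_force: [0.3, 0.0, -2.5]
opening: 0.19
```

Call:
{"method": "send_rows", "body": {"plan": [[[0,0.03,0],[0,0,0]],[[0,0.03,0],[0,0,0]],[[0,0,0],[0,0,0]],[[0,0,0],[0,0,0]]]}}

```text
time: 30.25
eef_pos: [0.5463, -0.2275, 0.15]
tcp_rot: [0.447, -0.547, 0.548, -0.447]
contact_force: [0.2, -0.7, -2.2]
opening: 0.194
```

Call:
{"method": "send_rows", "body": {"plan": [[[0,0.012,0],[0,0,0]],[[0,0.012,0],[0,0,0]],[[0,0,0],[0,0,0]],[[0,0,0],[0,0,0]]]}}

```text
time: 30.65
eef_pos: [0.5466, -0.2277, 0.1483]
tcp_rot: [0.447, -0.547, 0.548, -0.448]
contact_force: [-2.2, 0.2, 5.1]
opening: 0.188
```

Call:
{"method": "send_rows", "body": {"plan": [[[0,0,0],[0,0,0]],[[0,0,0],[0,0,0]],[[0,0,0],[0,0,0]],[[0,0,0],[0,0,0]]], "gripper": 0.4}}

```text
time: 31.05
eef_pos: [0.5462, -0.2275, 0.1469]
tcp_rot: [0.447, -0.547, 0.548, -0.447]
contact_force: [-0.3, -0.2, 0.3]
opening: 0.598
```

Call:
{"method": "send_rows", "body": {"plan": [[[0,-0.1,0],[0,0,0]],[[0,-0.3,0],[0,0,0]],[[0,-0.4,0],[0,0,0]],[[0,-0.4,0],[0,0,0]],[[-0.25,-0.2,0],[0,0,0]],[[-0.25,0,0],[0,0,0]],[[0,0,0],[0,0,0]],[[0,0,0],[0,0,0]]], "gripper": 1}}

```text
time: 31.85
eef_pos: [0.558, -0.1682, 0.3157]
tcp_rot: [0.447, -0.547, 0.548, -0.448]
contact_force: [0.2, 0.1, -0.1]
opening: 0.003
```

```bash
cat >> h.py <<'E'
def lidcheck():
    "plate outline in top and scene views, on plane z=.122: box-frame extents"
    C=np.array([.5445,-.2285]);by=np.radians(-11.7);x=np.array([np.cos(by),np.sin(by)]);y=np.array([-x[1],x[0]]);B=np.c_[x,y]
    t=cam("top");v=t["img"].max(2);m=np.zeros(v.shape,bool);q=proj(t,[np.r_[C+B@np.array([sx*.09,sy*.115]),.122] for sx,sy in [(1,1),(1,-1),(-1,-1),(-1,1)]])
    mk=cv2.fillConvexPoly(np.zeros(v.shape,np.uint8),np.round(q).astype(int),1)>0
    d=(v<90)&mk;a_,ce,mm=max(blobs(d,100),key=lambda b:b[0]);xy=(ray(t,rect(mm),.122)-C)@B
    print("area",a_,"mean",((ray(t,ce,.122)-C)@B),"min/max",xy.min(0),xy.max(0),mrect(ray(t,rect(mm),.122)))
E
python3 - <<'E'
from h import *
lidcheck();p,r=tcp();print(p,get_state()["opening"])
c=cam("wrist","w11");np.save("w11.npy",c["W"])
v=cv2.GaussianBlur(c["img"],(3,3),0).max(2)
C=np.array([.5445,-.2285]);by=np.radians(-11.7);x=np.array([np.cos(by),np.sin(by)]);y=np.array([-x[1],x[0]]);
for nm,P in {"lid corners +y-x,+y+x":[(-.082,.107,.122),(.082,.107,.122),(-.078,.103,.112),(.078,.103,.112)],"fin":[(0,.035,.154),(0,-.035,.154)],"hinge":[(0,-.13,.138)]}.items():
    print(nm,proj(c,[np.r_[C+q[0]*x+q[1]*y,q[2]] for q in P]))
col=int(proj(c,[np.r_[C+.04*x+.107*y,.122]])[0,0]);print(col,v[60:240:4,col])
rw=int(proj(c,[np.r_[C+.05*y,.122]])[0,1]);print(rw,v[rw,100:420:4])
E
```

```text
area 4983 mean [[-0.0003  0.0001]] min/max [-0.0916 -0.1158] [0.0923 0.1161] (array([ 0.5449, -0.2284]), (231.82867431640625, 183.93783569335938), 78.3193130493164)
[ 0.5578 -0.1687  0.3151] -0.00058238344828015
lid corners +y-x,+y+x [[187.5744 136.3202]
 [329.2558 136.9392]
 [193.2763 139.1076]
 [323.6236 139.6764]]
fin [[258.088  204.4224]
 [257.9359 260.2638]]
hinge [[257.8461 317.2485]]
292 [179 179 179 179 178 179 180 178 179 179 179 183 180 180 180 118 118 108
 110  34  98  97  96  95  96  95  94  95  94  94  94  94  91  94  93  92
  93  91  91  92  90  90  89  90  90]
184 [182 179 180 178 180 179 180 179 179 178 180 179 179 179 179 179 179 179
 179 180 179 179 177 164  85  87  86  88  87  87  87  88  88  88  88  89
  89  88  90  89  92  91  90  91  93  93  92  93  94  94  93  94  96  95
  95  96  96 162 178 178 183 179 180 180 179 179 180 178 179 175 179 179
 180 180 180 180 180 180 180 178]
```

```bash
cat >> h.py <<'E'
def lidw():
    c=cam("wrist");g=c["img"].max(2).astype(float)
    C=np.array([.5445,-.2285]);by=np.radians(-11.7);x=np.array([np.cos(by),np.sin(by)]);y=np.array([-x[1],x[0]]);B=np.c_[x,y]
    W3=lambda q:np.r_[C+q[0]*x+q[1]*y,q[2]]
    def cross(P0,P1,n=120,th=135):
        P=proj(c,[W3(np.array(P0)+(np.array(P1)-P0)*k/n) for k in range(n+1)]).astype(np.float32)
        s=cv2.remap(g.astype(np.float32),P[:,0:1],P[:,1:2],cv2.INTER_LINEAR)[:,0]
        k=np.nonzero(s>th)[0]
        return (np.array(P0)+(np.array(P1)-P0)*k[0]/n) if len(k) else None
    for yy in (.09,.07,.05,.03,.01,-.02):
        l=cross((-.06,yy,.122),(-.11,yy,.122));r_=cross((.06,yy,.122),(.11,yy,.122));print("y",yy,"x edges",None if l is None else round(l[0],4),None if r_ is None else round(r_[0],4))
    for xx in (-.07,-.05,.05,.07):
        e=cross((xx,.09,.122),(xx,.13,.122),th=103);print("x",xx,"y edge",None if e is None else round(e[1],4))
E
python3 - <<'E'
from h import *
lidw()
E
```

```text
y 0.09 x edges -0.08 0.0842
y 0.07 x edges -0.08 0.0837
y 0.05 x edges -0.08 0.0842
y 0.03 x edges -0.0808 0.0842
y 0.01 x edges -0.0804 0.0846
y -0.02 x edges -0.0796 0.0842
x -0.07 y edge 0.1083
x -0.05 y edge 0.1117
x 0.05 y edge 0.1117
x 0.07 y edge 0.108
```

```bash
cat >> h.py <<'E'
C=np.array([.5445,-.2285]);by=np.radians(-11.7);bx=np.array([np.cos(by),np.sin(by)]);byv=np.array([-bx[1],bx[0]])
def Wb(x,y,z): return np.r_[C+x*bx+y*byv,z]
E
python3 - <<'E'
from h import *
go(Wb(.001,-.188,.315),down(by))
th=np.radians([105,95,85,75,65,55,45,35,25,17,9,3]);Y=-.13+.055*np.cos(th)-.006*np.sin(th)-.011;Zt=.132+.055*np.sin(th)+.006*np.cos(th)+.014
print(np.c_[np.degrees(th),Y,Zt]);print("rows x(-dY)",-np.diff(Y)/U,"y(-dZ)",-np.diff(Zt)/U)
E
```

```text
6 rows
[[0.345, -0.0, -0.001], [-0.0, 0.0001, 0.0]],[[0.345, -0.001, -0.0], [-0.0, 0.0001, 0.0]],[[0.345, -0.001, -0.0], [-0.0, 0.0001, 0.0]],[[0.345, -0.001, -0.0], [-0.0, 0.0001, 0.0]],[[0.345, -0.001, -0.0], [-0.0, 0.0001, 0.0]],[[0.345, -0.001, 0.0], [-0.0, 0.0001, 0.0]],
[[105.      -0.161    0.1976]
 [ 95.      -0.1518   0.2003]
 [ 85.      -0.1422   0.2013]
 [ 75.      -0.1326   0.2007]
 [ 65.      -0.1232   0.1984]
 [ 55.      -0.1144   0.1945]
 [ 45.      -0.1064   0.1891]
 [ 35.      -0.0994   0.1825]
 [ 25.      -0.0937   0.1747]
 [ 17.      -0.0902   0.1678]
 [  9.      -0.0876   0.1605]
 [  3.      -0.0864   0.1549]]
rows x(-dY) [-0.0772 -0.0799 -0.0802 -0.0781 -0.0735 -0.0668 -0.058  -0.0475 -0.0294
 -0.0212 -0.0102] y(-dZ) [-0.0225 -0.0087  0.0053  0.0191  0.0324  0.0447  0.0556  0.0648  0.0572
  0.0607  0.0472]
```

Call:
{"method": "send_rows", "body": {"plan": [[[0.345,0,0],[0,0,0]],[[0.345,0,0],[0,0,0]],[[0.345,0,0],[0,0,0]],[[0.345,0,0],[0,0,0]],[[0.345,0,0],[0,0,0]],[[0.345,0,0],[0,0,0]],[[0,0,0],[0,0,0]],[[0,0,0],[0,0,0]]]}}

```text
time: 32.8
eef_pos: [0.5073, -0.4133, 0.3141]
tcp_rot: [-0.446, 0.549, -0.548, 0.447]
contact_force: [0.7, -0.2, -0.9]
opening: -0.0
```

Run:
```python
from h import *
p,r=tcp();print(p,(p[:2]-C)@np.c_[bx,byv],r.as_matrix()[:,1])
go(Wb(.001,-.188,.199),down(by))
# clamp tip in scene/top: predicted pixels for angles
for n in ("scene","top"):
    c=cam(n,"clamp_"+n)
    for an in (1.4,1.57,1.75): print(n,an,proj(c,[Wb(0,-.13+.08*np.cos(an),.132+.08*np.sin(an))]))
    x0,y0=proj(c,[Wb(0,-.13,.2)])[0].astype(int);print(c["img"].max(2)[y0-12:y0+14:2,x0-14:x0+16:2])
```

```text
[ 0.5073 -0.4133  0.3141] [ 0.0011 -0.1885] [ 0.0004  0.0011 -1.    ]
3 rows
[[-0.001, 0.32, -0.0], [-0.0, -0.0, -0.0001]],[[-0.001, 0.32, -0.0], [-0.0, -0.0, -0.0001]],[[-0.001, 0.32, -0.0], [-0.0, -0.0, -0.0001]],
scene 1.4 [[131.869  133.9211]]
scene 1.57 [[127.2377 132.3758]]
scene 1.75 [[122.5671 131.5349]]
[[ 78  84  94 104 100  98  99  95 103 139 158 155 154 156 155]
 [103 101 100  98  98  99 137 138 157 156 158 156 155 156 155]
 [141 105 102 140 137 161 158 158 157 158 158 156 157 154 155]
 [157 156 157 158 157 140 125 157 156 159 157 155 157 157 158]
 [159 157 156 158 126 118  85 111 159 154 156 158 157 157 159]
 [156 160 158 123 120  87  63  73 158 157 157 158 159 156 157]
 [157 158 158 139  86  73  66  57 150 160 158 155 155 156 157]
 [157 158 157 158  94  86  68  40  52 134 158 157 154 157 157]
 [156 156 156 156 124  89  63  26  23  48 158 157 157 157 154]
 [157 157 159 158 159  86  72  23  27  53 161 155 155 156 156]
 [154 156 154 156 159 116  90  26  25  56 160 158 157 158 158]
 [154 153 154 157 159 143  88  69  54  62 160 158 157 157 157]
 [156 156 156 156 155 160  95 
[... 245 characters left out ...]
5 105]
 [106 108 107 106 106 107 109 106 106 105 108 105 104 107 107]
 [103 103 103 103 104 106 110 107 105 108 106 106 106 108 107]
 [ 87  69  63  95  89  94 102 103 103 107 107 107 106 104 107]
 [ 63  53  51  54  61  83  62  76  79  78  90 100 105 106 106]
 [ 64  64  60  51  51  47  40  45  53  67  90  92 107 106 106]
 [ 78  64  62  51  50  41  39  48  51  72  88  97 105 107 106]
 [ 65  64  61  52  51  44  41  46  54  80  89 100 106 107 105]
 [ 61  61  55  47  52  62  62  66  71  81  91 105 108 107 107]
 [ 48  55  60  60  75  92 104 107 106 109 107 108 108 109 105]
 [ 57  52  48  47  64  74 105 107 106 107 106 108 107 105 109]
 [ 50  57  58  62 100 104 109 107 108 108 107 106 107 106 105]]
```

Call:
{"method": "send_rows", "body": {"plan": [[[0,0.32,0],[0,0,0]],[[0,0.32,0],[0,0,0]],[[0,0.32,0],[0,0,0]],[[0,0,0],[0,0,0]],[[0,0,0],[0,0,0]]]}}

```text
time: 33.4
eef_pos: [0.5089, -0.4109, 0.2002]
tcp_rot: [0.447, -0.547, 0.548, -0.448]
contact_force: [-0.4, -0.1, 1.1]
opening: -0.001
```

Call:
{"method": "send_rows", "body": {"plan": [[[-0.11,0,0],[0,0,0]],[[-0.11,0,0],[0,0,0]],[[-0.075,0,0],[0,0,0]],[[-0.08,-0.01,0],[0,0,0]],[[-0.08,0.005,0],[0,0,0]],[[0,0,0],[0,0,0]]]}}

```text
time: 34.0
eef_pos: [0.5199, -0.3572, 0.2011]
tcp_rot: [0.447, -0.547, 0.548, -0.448]
contact_force: [-1.4, 0.3, -0.0]
opening: -0.002
```

Run:
```python
from h import *
p,r=tcp();print(p,(p[:2]-C)@np.c_[bx,byv],r.as_matrix()[:,1],get_state()["contact_force"])
```

```text
[ 0.5199 -0.3572  0.2011] [ 0.002 -0.131] [ 0.002  -0.0003 -1.    ] [-1.4468  0.2729 -0.0436]
```

Call:
{"method": "send_rows", "body": {"plan": [[[-0.073,0.02,-0.003],[0,0,0]],[[-0.073,0.032,-0.003],[0,0,0]],[[-0.067,0.045,-0.003],[0,0,0]],[[-0.058,0.056,-0.003],[0,0,0]],[[-0.047,0.065,0],[0,0,0]],[[-0.029,0.057,0],[0,0,0]],[[-0.021,0.06,0],[0,0,0]],[[0,0,0],[0,0,0]],[[0,0,0],[0,0,0]]]}}

```text
time: 34.9
eef_pos: [0.5261, -0.3147, 0.1591]
tcp_rot: [-0.447, 0.548, -0.547, 0.447]
contact_force: [0.7, -0.7, -0.1]
opening: 0.0
```

Run:
```python
from h import *
p,r=tcp();print(p,(p[:2]-C)@np.c_[bx,byv],r.as_matrix()[:,1],get_state()["contact_force"])
for n in ("scene",):
    c=cam(n,"clamp2");print(c["img"].max(2)[120:160:3,112:160:3])
    for an in (0,.2,.5,1): print(n,an,proj(c,[Wb(0,-.13+.08*np.cos(an),.132+.08*np.sin(an))]))
```

```text
[ 0.5261 -0.3147  0.1591] [-0.0005 -0.0881] [-0.0009  0.0007 -1.    ] [ 0.7156 -0.7136 -0.1154]
[[101  94  82  69  22  27  29  28  26  28  28  26  25  32  15 160]
 [ 92  84  79 106  57  25  28  29  28  23  24  27  27  33  24 159]
 [101 104 103 101 107  22  28  24  25  27  27  30  18  26  65 158]
 [164 159 139 160 163  21  39  26  25  30  25  29  27  32 118 158]
 [162 162 160 159 164  34  43  30  26  24  28  30  24  26 163 157]
 [159 161 160 159 161  93  56  27  26  28  24  33  26  20 162 158]
 [159 160 160 160 165  71  36  29  28  30  27  31  25  85 161 159]
 [161 160 160 139  49  76  37  68  26  30  28  27  26 165 158 158]
 [158 159 158 163  63  36  30  26  25  28  30  24  66 159 160 152]
 [157 158 159 160 162 163  84  26  24  29  25  33  56 158 136  51]
 [158 158 157 156 159 159 160  91 106  37  30  76  39 148  55  61]
 [157 156 157 156 156 158 159 111 105  67  29  45  32  59  58  57]
 [154 157 156 158 153 135 130 123 122 124  37  23  57  70  66  57]
 [154 159 156 155 161  88  88  71 104 116 126  85  79  75  77 105]]
scene 0 [[159.342  163.3888]]
scene 0.2 [[157.878  158.6765]]
scene 0.5 [[153.7568 151.3265]]
scene 1 [[142.717  140.1167]]
```

Call:
{"method": "send_rows", "body": {"plan": [[[-0.005,0.025,0],[0,0,0]],[[-0.005,0.025,0],[0,0,0]],[[0,0,0],[0,0,0]],[[0,0,0],[0,0,0]]]}}

```text
time: 35.35
eef_pos: [0.527, -0.3138, 0.1541]
tcp_rot: [0.447, -0.547, 0.548, -0.447]
contact_force: [0.5, -0.5, 0.1]
opening: 0.001
```

Call:
{"method": "send_rows", "body": {"plan": [[[0,0.015,0],[0,0,0]],[[0,0,0],[0,0,0]],[[0,0,0],[0,0,0]]]}}

```text
time: 35.65
eef_pos: [0.5271, -0.3138, 0.1525]
tcp_rot: [0.447, -0.547, 0.548, -0.448]
contact_force: [0.0, 0.5, 0.2]
opening: 0.001
```

Call:
{"method": "send_rows", "body": {"plan": [[[0,0.015,0],[0,0,0]],[[0,0.015,0],[0,0,0]],[[0,0,0],[0,0,0]]]}}

```text
time: 35.95
eef_pos: [0.5273, -0.3139, 0.1519]
tcp_rot: [0.447, -0.547, 0.548, -0.447]
contact_force: [-4.6, 4.2, 12.1]
opening: 0.001
```

Run:
```python
from h import *
print(get_state()["contact_force"],tcp()[0],(tcp()[0][:2]-C)@np.c_[bx,byv])
w=cam("wrist","w12");v=w["img"].max(2)
for an in (0,.3,1.2):print(an,[proj(w,[Wb(s,-.13+.08*np.cos(an)-.006*np.sin(an),.132+.08*np.sin(an)+.006*np.cos(an))])[0] for s in (-.011,.011)])
t=proj(w,[Wb(0,-.05,.138)])[0].astype(int);print(t);print(v[t[1]-24:t[1]+24:3,t[0]-36:t[0]+40:4])
```

```text
[-4.6409  4.2144 12.0744] [ 0.5273 -0.3139  0.1519] [ 0.0005 -0.0871]
0 [array([236.8175, 178.8284]), array([277.8339, 179.0039])]
0.3 [array([232.9001, 201.6226]), array([280.768 , 201.8263])]
1.2 [array([223.2908, 384.8702]), array([286.9914, 385.1295])]
[257 178]
[[ 78  82  79  76  79  69 141 154 123 125 125 125 123 124 152 139 140 141
  141]
 [ 78  75  78  76  81  79 143 140 137 145 141 141 141 142 141 143 142 141
  143]
 [ 78  78  78  81  78  76  69 142 142 142 140 142 140 138 137 143 141 140
  141]
 [ 80  77  79  79  76  83  80 140 139 142 139 140 141 142 140 142 140 140
  141]
 [ 77  78  80  79  78  78  78  69 141 142 142 139 142 139 139 141 137 139
  141]
 [ 82  78  78  81  77  78  78  77  73  66 133 134 142 139 139 139 141 142
  140]
 [ 81  81  77  80  77  76  81  74  76  78  78  78  71 140 142 140 139 139
  142]
 [ 79  76  75  79  77  79  76  79  77  77  77  75  76 125 140 141 141 139
  140]
 [ 76  80  78  79  79  75  92  90  86 101  94 100 103  97 134 138 141 142
  141]
 [ 80  79  81  78  76 111 112 121 119 102 163 179 184 178 108 142 139 138
  139]
 [ 79  77  76  82  77 107 122 120 116 115 111 217 217 218 173 139 139 137
  138]
 [ 77  78  79  73  77 110 125 121 120 113 118 221 217 221 102 137 144 126
   81]
 [ 75  81  79  75  80 108 123 117 122 116 121 228 220 220 158 141  71  78
   80]
 [ 76  79  80  81  81 109 120 120 119 115 121 118 216 228 159  70  80  77
   80]
 [ 81  79  80  78  81 108 123 119 122 113 120 119 117 114  86  82  79  77
   79]
 [ 75  77  79  78  79 107 123 119 121 114 123 120 121 117  89  81  76  80
   78]]
```

Call:
{"method": "send_rows", "body": {"plan": [[[0,-0.05,0],[0,0,0]],[[0,-0.2,0],[0,0,0]],[[0,-0.35,0],[0,0,0]],[[0,-0.4,0],[0,0,0]],[[0,-0.3,0],[0,0,0]],[[-0.4,0,0],[0,0,0]],[[-0.4,0,0],[0,0,0]],[[-0.3,0,0],[0,0,0]],[[0,0,0],[0,0,0]],[[0,0,0],[0,0,0]]]}}

```text
time: 37.0
eef_pos: [0.5534, -0.1839, 0.3046]
tcp_rot: [0.448, -0.547, 0.548, -0.448]
contact_force: [-0.3, -0.4, -0.0]
opening: 0.005
```

Run:
```python
from h import *
s=get_state();print(s["time"],s["eef_pos"],s["contact_force"])
lidw()
w=cam("wrist","w13");v=w["img"].max(2)
for an in (0,.1,.3):print(an,[proj(w,[Wb(q,-.13+.08*np.cos(an)-.006*np.sin(an),.132+.08*np.sin(an)+.006*np.cos(an))])[0] for q in (-.011,.011)])
t=proj(w,[Wb(0,-.05,.138)])[0].astype(int);print(t);print(v[t[1]-16:t[1]+24:2,t[0]-20:t[0]+22:3])
T=cam("top","t9");a0=cv2.imread("pics/top0.png").astype(int);d=np.abs(T["img"].astype(int)-a0).max(2)
print("tape/marker diff",d[112:148,262:300].max(),d[255:278,160:218].max(),"noise",d[100:140,180:230].max())
```

```text
37.0 [ 0.5534 -0.1839  0.3046] [-0.255  -0.4279 -0.0045]
y 0.09 x edges None 0.0837
y 0.07 x edges -0.08 0.0837
y 0.05 x edges -0.0804 0.0842
y 0.03 x edges -0.08 0.0842
y 0.01 x edges -0.08 0.0842
y -0.02 x edges -0.08 0.0842
x -0.07 y edge 0.1077
x -0.05 y edge 0.1077
x 0.05 y edge 0.1083
x 0.07 y edge 0.107
0 [array([249.7944, 256.6917]), array([267.9996, 256.7645])]
0.1 [array([249.5616, 260.8133]), array([268.1824, 260.8875])]
0.3 [array([249.0932, 271.2421]), array([268.5331, 271.319 ])]
[258 256]
[[ 9 11  8 43 45 50 44 10  0 48 50 48  7 12]
 [11 12 10 48 51 47 42 10  4 45 46 51 10  7]
 [ 7  8  4 48 44 49 43  7  0 47 47 45 11  6]
 [16 13  8 50 50 48 37  0  0 47 49 46 17  8]
 [ 0  3  2 47 49 45 32  6  6 51 50 45 16  4]
 [16 15 14 46 46 47 29  8  1 46 47 48 30 17]
 [13 12  5 51 51 45 30 13  5 46 45 51 30  7]
 [ 8 10  0 46 48 48 29  5  9 48 48 43 48  6]
 [ 9  4  2 44 46 45 19  1  5 46 44 47 52  8]
 [ 8 12  9 52 42 44 23  9  0 43 44 46 49 12]
 [ 6 10  7 18 66 77 35 16  6 80 79 35  2  9]
 [ 0  8  9 11  2 63 36  8  2 82  9 13  5 11]
 [ 9 10  7  6  5  0 37 18 11 57 10  9  4  3]
 [ 9 10 14  4 13  8 40 18  5 23  3  7 12 10]
 [15 14  6  6 13 10 13 10  7 12  8 13  5 11]
 [ 5  9  8 13  9  8 10 15 15 14 13 11  4 15]
 [ 4 13 10 11 11  9 15 11 12  2 13  7  7  8]
 [13  6 11  4 13 15 14  8 11  6  2  6 15 10]
 [ 9 19  3 12  6 11  7 11 10  3 13  8  9 11]
 [10  8 11 11  6  7  6 12  9 13  8 14 10  8]]
tape/marker diff 17 18 noise 18
```

Call:
{"method": "send_rows", "body": {"plan": [[[0.35,0,0],[0,0,0]],[[0.35,0,0],[0,0,0]],[[0.35,0,0],[0,0,0]],[[0.35,-0.1,0],[0,0,0]],[[0,0,0],[0,0,0]],[[0,0,0],[0,0,0]]]}}

```text
time: 37.75
eef_pos: [0.5189, -0.3511, 0.3168]
tcp_rot: [0.446, -0.548, 0.549, -0.447]
contact_force: [0.0, 0.8, 0.1]
opening: 0.0
```

Run:
```python
from h import *
s=get_state();print(s["time"],s["eef_pos"])
w=cam("wrist","w14");v=w["img"].max(2)
for an in (0,.1,.3):print(an,[proj(w,[Wb(q,-.13+.08*np.cos(an)-.006*np.sin(an),.132+.08*np.sin(an)+.006*np.cos(an))])[0] for q in (-.011,.011)])
print("fin end,+/-y",proj(w,[Wb(.002,.0365,.154),Wb(.002,-.0335,.154)]),"lid -y edge",proj(w,[Wb(0,-.106,.122)]))
t=proj(w,[Wb(0,-.05,.138)])[0].astype(int);print(t);print(v[t[1]-12:t[1]+12,t[0]-16:t[0]+18:3])
c=cam("scene","s9");g=c["img"].max(2)
for an in (0,.15):print("scene tip",an,proj(c,[Wb(q,-.13+.08*np.cos(an)-.006*np.sin(an),.132+.08*np.sin(an)+.006*np.cos(an)) for q in (-.011,.011)]))
q=proj(c,[Wb(0,-.05,.138)])[0].astype(int);print(q);print(g[q[1]-12:q[1]+12,q[0]-18:q[0]+18:2])
```

```text
37.75 [ 0.5189 -0.3511  0.3168]
0 [array([248.9085, 109.9515]), array([269.3216, 109.9534])]
0.1 [array([248.6294, 110.8128]), array([269.5667, 110.8147])]
0.3 [array([248.0742, 115.1296]), array([270.0532, 115.1317])]
fin end,+/-y [[261.1725  12.6402]
 [261.0608  92.485 ]] lid -y edge [[259.1695 159.3803]]
[259 109]
[[ 95  91  91  91  94  97 101 100  94  92  94  97]
 [ 90  95  92  98  98  94  92  97  96  97  98  91]
 [ 94  91  88  94  95  93  95  92  96  94  95  98]
 [ 94  92  95  94  91  91  92  96  96  95  95  96]
 [ 92  94  92  96  96  96  91  96  98  95  94  97]
 [ 93  91  93  93  95  95  96  96  91  95  96  96]
 [ 93  91  90  92  95  91  92  95  95  96  98  97]
 [ 94  93  94  94  93  97  98  95  97  94  97  96]
 [ 94  91  94  93  94  93  93  93  94  96  93  96]
 [ 94  89  92  94  97  89  97  95  95  95  95  94]
 [ 92  94  67  95  93  66  93  92  95  94  93  94]
 [ 94  92  38  78  54  38  79  78 103  95  92  97]
 [ 92  98  43  44  47  45  40  45  90  97  97  97]
 [ 91 101  44  75  79  77  79  79  86  92  94  93]
 [ 93  97  42 120 120 118 125 130 113  96  97  96]
 [ 91 101  39 13
[... 1667 characters left out ...]
 30  33  32  35  32  29]
 [ 86  72  61  66  78  90 105 115 120  74  54  37  29  29  29  32  29  32]
 [ 88  89  77  61  51  64  84  93 104  62  55  47  25  29  28  29  29  31]
 [ 89  89  89  82  57  55  69  75  89  59  57  60  30  29  29  29  31  29]
 [ 89  89  90  92  81  81  76  60  72  56  75  81  31  28  30  26  29  28]
 [ 89  88  89  90  89  89  90  77  77  75  88  92  24  30  29  29  29  31]
 [ 89  89  89  88  91  90  91  90  89  89  89  91  29  28  29  29  26  29]
 [ 90  87  88  89  89  90  87  87  89  90  89  90  61  29  23  28  26  29]
 [ 90  88  88  88  89  88  88  88  88  89  88  90  83  73  36  28  26  27]
 [ 88  88  89  88  89  89  87  88  89  90  88  88  88  90  73  59  37  27]]
```

```bash
python3 -c "
from plant import *
print(sign_off())"
```

```text
the job is handed in; nothing more can be done
None
```

The box is packed, lidded and clamped, and I handed the job in at about 38 s. No step was skipped and nothing had to be redone.

- **Bottles:** I stood the fallen bottle up on the bench and let go of it. I then carried both loose bottles by their caps and set them between the ribs. The last picture showed three square, separate bottles in a row. They sit at y = +59, +2 and −56 mm in the box's frame, and 1–3 mm either side of the channel's centre line, so the row is slightly staggered.
- **Lid:** The wrist view put the plate's two long edges 164 mm apart at z = 122 mm, as they should be when it is seated and level. It was the same after clamping. The lid sits about 2 mm off centre in x, within its 6 mm of play.
- **Clamp:** The fingers met a firm stop (about 12 N) with the top of the arm at 138 mm, its height when fully down. After the arm withdrew, one blocked view suggested it might be up to 0.05–0.1 rad open. A clear wrist view and the scene view then matched 0 rad to about a pixel.
- **Left alone:** The top camera showed no change beyond noise at the tape roll and the marker.

One check failed: my outline of the lid from the top camera was spoiled by shadow, so I relied on the wrist measurement instead. I had used all 12 picture views before lowering the lid, so the lid and clamp checks are pixel measurements rather than viewed pictures.

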